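# Open the lidded tub stack its bricks on the sloping stand and close it

### The job

Take the tub's lid off: tip it up by its tab, clearly (some 20 to 30 degrees) while its opposite edge still rests on the tub's rim, then lift it off and lay it flat on the bench, tab upward, clear of the tub. Then stack every firebrick there is, those in the tub and those lying on the bench, into one pile on the sloping stand: each flat on the bed or on the brick below, lengthwise up the slope, in the middle of the bed's width, its end leaning back against the backboard. Close the empty tub with its lid again, seated down on the rim all round, and do not knock over the oil can or the tape measure.

Things in the scene. Friction and masses are not known exactly. Their poses are not given: they have to be found in the camera images.
- tub: Grey metal tub, fixed to the bench, 138 (x) by 198 (y) mm outside, 52 mm high, walls and floor 4 mm. Origin: centre of its underside. It holds one or two bricks flat side by side, about 40 mm to either side of its middle, long side along tub x; about 28 mm is free between them and between each and the side wall.
- lid: Loose grey metal lid, 0.2 kg, on the tub's rim: flange 150 (x) by 210 (y) by 4 mm, below it a frame 6 mm deep, 4.5 mm clear inside the tub walls. Origin: centre of the flange's underside, 52 mm above the bench when seated, 6 mm when flat on the bench. z out of the top; axes agree with the tub's when seated.
- lid_tab (a point): Middle of the lid's grip tab: an upright dark steel fin, 40 mm long (lid x), 8 mm thick (lid y), from the flange's top (18 mm below this point) to 12 mm above this point. It stands near the lid's +x side, far from the robot: 48, 0, 22 mm (x, y, z) from the lid's origin. Axes as the lid's.
- lid_heel (a point): Middle of the lid's edge opposite the tab, on the underside of the flange (72 mm in -x from the lid's origin): it rests on the tub's rim when the lid is seated, and the lid pivots about it when the tab is tipped up. The bench between the tub and the bench's near edge (x 0.28 to 0.43 m, y 0.15 to 0.36 m) is free: room to lay the lid.
- bed: Plywood bed of the fixed stand, 90 mm wide, 140 long, sloping 0.28 rad down towards the robot to a backboard square to it (72 wide, 140 high, 12 thick). Origin: on the bed's face at the middle of the backboard's foot; x up the slope, z off the bed. Stacked bricks have centres at x 55, y 0, z 19, 57, 95, 133 mm. Friction holds a brick where it is let go: it does not slide to the backboard by itself.
- brick_a_c (a point): Firebrick, 52 x 110 x 38 mm, 0.34 kg, white firebrick. This point is its centre; its x axis runs along the 52 mm width, y along the 110 mm length, z along the 38 mm thickness. Starts inside the closed tub.
- brick_b_c (a point): Firebrick, 52 x 110 x 38 mm, 0.34 kg, white firebrick. This point is its centre; its x axis runs along the 52 mm width, y along the 110 mm length, z along the 38 mm thickness. Starts inside the closed tub; may be absent.
- brick_c_c (a point): Firebrick, 52 x 110 x 38 mm, 0.34 kg, white firebrick. This point is its centre; its x axis runs along the 52 mm width, y along the 110 mm length, z along the 38 mm thickness. Starts lying flat on the bench, straight in front of the robot; may be absent.
- brick_d_c (a point): Firebrick, 52 x 110 x 38 mm, 0.34 kg, white firebrick. This point is its centre; its x axis runs along the 52 mm width, y along the 110 mm length, z along the 38 mm thickness. Starts lying flat on the bench, straight in front of the robot; may be absent.
- oil_can: Bystander: small green oil can with a thin spout, 69 x 82 x 167 mm, standing behind the tub. Origin: centre of its underside.
- tape_measure: Bystander: yellow tape measure, 37 x 80 x 62 mm, standing at the right of the bench. Origin: centre of its underside.

How it is judged (in metres and radians):
On the way, in this order (a step that is already met when the one before it is completed fails the run):
1. the lid is tipped up by its tab more than 15 degrees while its opposite edge is still on the tub's rim (angle between lid's own z axis and vertical above 0.26 rad and z of lid_heel in the frame of tub between 0.04 and 0.066 m and horizontal distance between lid_heel and tub below 0.095 m), for 0.2 s.
2. the lid lies flat on the bench, tab upward, clear of the tub (height (world z) of lid_tab between 0.015 and 0.045 m and angle between lid's own z axis and vertical below 0.1 rad and horizontal distance between lid and tub above 0.14 m), for 0.2 s.
At the end, for the whole second after the job is handed in: Lid seated on the tub's rim (within 3 mm, level to 0.03 rad). Every brick present in one pile on the bed: flat on it (0.1 rad), lengthwise up the slope (0.17 rad), end within 10 mm of the backboard, centre within 19 mm of the bed's middle line; all at rest (z of lid in the frame of tub between 0.049 and 0.055 m and angle between the z axis of lid and the z axis of tub, either way round below 0.03 rad and angle between lid's own z axis and vertical below 0.1 rad and horizontal distance between lid and tub below 0.012 m and linear speed of each of lid, brick_a, brick_b, brick_c, brick_d below 0.02 m/s and x of brick_a_c in the frame of bed between 0.045 and 0.065 m and y of brick_a_c in the frame of bed between -0.019 and 0.019 m and z of brick_a_c in the frame of bed between 0.01 and 0.142 m and angle between the z axis of each of brick_a_c, brick_b_c, brick_c_c, brick_d_c and the z axis of bed, either way round below 0.1 rad and angle between the y axis of each of brick_a_c, brick_b_c, brick_c_c, brick_d_c and the x axis of bed, either way round below 0.17 rad and x of brick_b_c in the frame of bed between 0.045 and 0.065 m and y of brick_b_c in the frame of bed between -0.019 and 0.019 m and z of brick_b_c in the frame of bed between 0.01 and 0.142 m and x of brick_c_c in the frame of bed between 0.045 and 0.065 m and y of brick_c_c in the frame of bed between -0.019 and 0.019 m and z of brick_c_c in the frame of bed between 0.01 and 0.142 m and x of brick_d_c in the frame of bed between 0.045 and 0.065 m and y of brick_d_c in the frame of bed between -0.019 and 0.019 m and z of brick_d_c in the frame of bed between 0.01 and 0.142 m); the robot touches nothing.
It fails at once if the oil can is knocked over (angle between oil_can's own z axis and vertical above 0.6 rad).
It fails at once if the tape measure is knocked over (angle between tape_measure's own z axis and vertical above 0.6 rad).
Of brick_b, brick_c, brick_d only 2 to 3 are there at a start; the rules pass over those that are not, and their reading is None.
At some moment in a run one of brick_c may be knocked a few centimetres aside while the robot is not near it.
Once in a run the grip may slacken for a moment while it holds something.
It also fails if it takes over 210 s, if anything falls off the work surface, if the arm or the gripper's body presses on something with over 40 N, if the wrist force passes 120 N, or if a joint passes its speed limit or range.

### The arm

A 6-joint arm with a two-finger parallel gripper is mounted at the origin on a cart in front of the work surface, level with it; the furniture and walls round the work are solid. World frame = base frame: x ahead of the robot, y to its left, z up, the work surface at z = 0. Lengths are in mm, angles in rad, forces in N, time in s.
With the tool pointing down it reaches from about 350 to 775 mm from the base axis. Payload 5.5 kg.
Tool frame: the origin (TCP) lies between the finger pads; the fingertips stand 11 mm ahead of it and the grasp point (between the pads) lies 8 mm behind it; z points along the fingers, y is the line along which they close (so a half turn about z gives the same grasp; the last joint's range is limited). The gripper opens to 85 mm and grips with 20 to 120 N. Pads are 22 mm wide; open, the fingers measure 114 mm over their backs; the gripper's body (76 mm by 85 mm) begins 54 mm behind the grasp point. The pads swing forward as they close: fully open they stand 13 mm farther back than shut.
Start: joints at [-1.272, 0.313, 0.046, 1.304, 0, 1.431], TCP at [244.292, -520.569, 242.323] pointing down, gripper open.
Joint ranges: [-2.76, 2.76], [-0.86, 1.69], [-1.03, 1.26], [-2.2, 2.34], [-1.47, 1.5], [-3.14, 3.14]. Speed limits (rad/s): [2.57, 2.57, 3.14, 3.14, 3.14, 3.14].

### API

Orientations are given as a unit quaternion [x, y, z, w].
In Python, from station import arm gives the robot as it stands.
- The arm moves only by the tool servo_tool, never from a script. Its argument "targets" is a list of rows, each an object with "travel": the shift along the tool's x, y, z in m, a list of three; "twist": the turn about the tool's z in rad; "grip": the finger opening in m, from 0 to 0.0854. A call has 1 to 5 rows; each row is the pose to reach, as a shift and turn from the pose commanded when the call began, along the tool's axes at that moment; what a row does not reach only later rows make up. A row lasts 1/10 s, in which the tool goes at most 50 mm and 8.59 degrees, less where a joint would pass 70% of its speed; a pose out of reach is approached as far as the arm can. A call with a gripper value outside its range is refused whole. The fingers move at their own pace and stop on an object; "force" is the grip in N (left out, the last holds). Time passes only in rows, so rows that repeat a pose let the fingers close. It gives the time, the measured TCP pose, the force, the opening and the grip force at its end, in the units of the state.
- arm.read_state(): the state, without advancing time (a new reading comes with each control period).
- arm.capture(name): name is "scene" or "top" or "wrist"; returns a dict with "image" (420x560x3 uint8, blue, green, red), "range_z" (420x560 float32, mm along the optical axis (not along the pixel's ray), 0 where there is no reading), "fx", "fy", "cx", "cy" (pixels), "eye" and "attitude" of the camera in the world; the wrist camera has in their place "T_tool_cam" (4x4, takes a point from camera to tool coordinates, whose origin is the TCP and whose axes are the flange's). Camera axes: x right, y up, looking along -z (the intrinsics and any distortion apply to the point x, -y, -z); pixel columns grow to the right and rows downward; lengths in mm; the calibration is good to about 2 mm. A picture is of the moment at which its call begins: read the wrist's pose just before it.
- arm.hand_in(): hands the job in; it is judged then, once.
Trained networks look in the newest picture that a camera, given by its name, has taken for a name from the list of things; names that differ only in an ending like _2 or _b are one class to them, and where a whole thing is asked for, a point or a joint stands for the part that bears it (a point fixed in the world has none). Each returns a list of dicts, best first, with "confidence" (0 to 1); they miss things now and then, are a little off and sometimes report something else, mostly with a low value. They report only what shows in the picture. A call takes as long as a camera call.
- arm.search_frame(camera, thing): "point" ([row, column] in pixels, amid what is visible of it).
The state is a dict: "t": time; "qpos": joint angles; "qd": joint speeds; "effort": joint torques, N m; "tcp_pos": TCP position; "ee_rot": TCP orientation; "wrist_force": force on the tool from outside, world axes, zero at the start; "moment": the same for the moment, N m; "gripper_width": finger opening in mm; "gripper_force": force on a finger pad.
Only numpy, scipy, OpenCV 4.12 (cv2) and the standard library are available. Lean on these libraries where they do the work, as an engineer would, in place of code of your own. Each camera call takes 0.05 s, during which the arm holds its last target. There are 200 camera calls.

## Working session

There is one attempt and no reset: what is moved stays moved. The work goes in short steps, Python scripts to look and compute and a tool call to move; the robot and the scene stay as the last step left them, time stands still between calls to the robot, and variables do not carry over. Pictures are saved under pics/ and viewed, at most 14 in all, crops included, and the job is handed in when it is done.

Besides the shell and the picture viewer there is one more tool, called after ">>>" by a JSON object that holds its "method" and its "body". servo_tool: Moves the arm, as the interface text tells. Its arguments: {"type":"object","properties":{"targets":{"type":"array","items":{"type":"object","properties":{"travel":{"type":"array","items":{"type":"number"}},"twist":{"type":"number"},"grip":{"type":"number"}}}},"force":{"type":"number"}},"required":["targets"]}

```bash
ls; mkdir -p pics
cat > h.py <<'E'
import numpy as np, cv2
from scipy.spatial.transform import Rotation as R
from station import arm
def cap(name, save=None):
    s=arm.read_state(); c=arm.capture(name); 
    if save: cv2.imwrite('pics/'+save,c['image'])
    if 'eye' in c:
        a=np.array(c['attitude'],float); Rm=R.from_quat(a).as_matrix() if a.size==4 else a
        c['R']=Rm; c['o']=np.array(c['eye'],float)
    else:
        T=np.array(c['T_tool_cam']); Rt=R.from_quat(s['ee_rot']).as_matrix()
        c['R']=Rt@T[:3,:3]; c['o']=Rt@T[:3,3]+np.array(s['tcp_pos'])
    return c
def cloud(c):
    z=c['range_z'].astype(float); r,q=np.mgrid[:z.shape[0],:z.shape[1]]
    p=np.stack([(q-c['cx'])/c['fx']*z,-(r-c['cy'])/c['fy']*z,-z],-1)
    w=p@c['R'].T+c['o']; w[z==0]=np.nan
    return w
E
python3 - <<'E'
from h import *
s=arm.read_state(); print(s)
for n in ['scene','top']:
    c=cap(n,n+'0.png'); print(n,{k:(v if k not in('image','range_z') else v.shape) for k,v in c.items()})
    w=cloud(c); np.save(n+'.npy',w)
    for t in ['tub','lid','lid_tab','bed','brick_a_c','oil_can','tape_measure']:
        for d in arm.search_frame(n,t)[:5]:
            r,q=map(int,np.round(d['point'])); print(t,d['point'],round(d['confidence'],2),np.round(w[r,q]))
E
```

```text
pics
{'t': 0.0, 'qpos': array([-1.27159218e+00,  3.13978029e-01,  4.49705199e-02,  1.30360660e+00,
       -3.34340221e-06,  1.43120339e+00]), 'qd': array([ 1.14253393e-03, -7.25550979e-05,  6.11078313e-04,  1.43798187e-03,
       -6.83549922e-04, -6.22394064e-05]), 'effort': array([ 2.42589129e-03, -4.80632043e+01,  2.98532134e+01,  1.92670355e-02,
       -2.17173010e-04,  1.95354367e-06]), 'tcp_pos': array([ 244.13496207, -520.04834885,  241.4181296 ]), 'ee_rot': array([ 9.76028125e-01,  2.17642534e-01, -7.41238888e-05, -9.05863501e-04]), 'wrist_force': array([-0.10463288, -0.8557125 ,  0.08397565]), 'moment': array([ 0.02577181,  0.03005967, -0.00207356]), 'gripper_force': 0.0, 'gripper_width': 85.18843014647837}
scene {'image': (420, 560, 3), 'range_z': (420, 560), 'fx': 447.9660599281597, 'fy': 447.9660599281597, 'cx': 278.2442730956181, 'cy': 205.5299056436125, 'eye': array([1819.57740473, -161.42853306,  781.99521236]), 'attitude': array([0.36882976, 0.34423023, 0.58499492, 0.63502055]), 'R': array([[ 0.07857298, -0.4890429 ,  0.86871361],
       [ 0.9968923 ,  0.0434911 , -0.0
[... 544 characters left out ...]
': array([ 255.82592739,  -62.52865317, 1632.86137352]), 'attitude': array([ 0.06040563, -0.07180394, -0.69493504,  0.71292401]), 'R': array([[ 0.02381898,  0.98219703, -0.18633748],
       [-0.99954648,  0.02683291,  0.0136689 ],
       [ 0.01842553,  0.18592739,  0.98239071]]), 'o': array([ 255.82592739,  -62.52865317, 1632.86137352])}
tub [261.8, 333.2] 0.56 [ 378. -247.   40.]
tub [244.4, 240.0] 0.27 [429.  56.  44.]
lid [202.7, 192.0] 0.85 [558. 217.  53.]
lid_tab [201.5, 188.1] 0.95 [561. 230.  51.]
bed [261.0, 330.4] 0.7 [ 380. -236.   50.]
oil_can [150.4, 184.0] 0.83 [727. 248.  83.]
tape_measure [235.3, 387.6] 0.72 [ 468. -422.   61.]
tape_measure [244.8, 239.5] 0.6 [426.  56.  38.]
```

Run:
```python
import cv2
i=cv2.imread('pics/top0.png')[100:330,120:450]; cv2.imwrite('pics/top0c.png',cv2.resize(i,None,fx=2.4,fy=2.4,interpolation=cv2.INTER_CUBIC))
```

```text
(no output)
```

View pics/top0c.png

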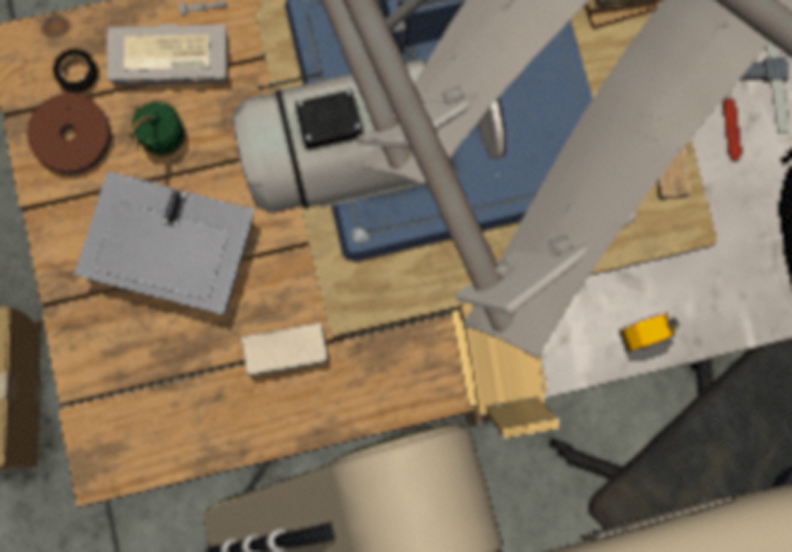

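View pics/scene0.png

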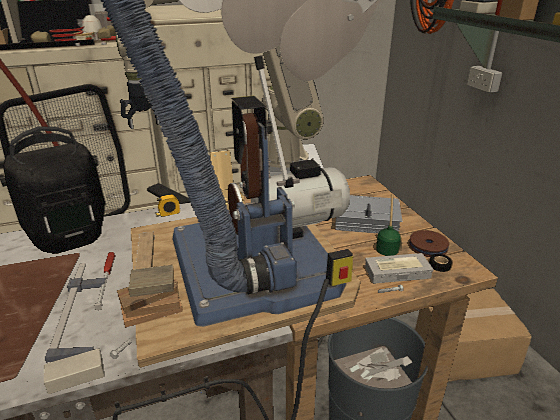

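The top crop shows the lidded tub at about (165,240), one loose brick at (285,348), the stand at (505,370) and the tape at (648,330). The scene view shows the grinder in the middle and the lid at (370,213). Next I'll fit poses from the point clouds.

Run:
```python
from h import *
w=np.load('top.npy').reshape(-1,3); w=w[~np.isnan(w[:,0])]
s=np.load('scene.npy').reshape(-1,3); s=s[~np.isnan(s[:,0])]
a=np.vstack([w,s])
print("max z map, rows x, cols y from 400 to -550 (mm)")
ys=range(400,-560,-50); print('x\\y ',*['%5d'%y for y in ys])
for x in range(850,150,-50):
    L=[]
    for y in ys:
        m=(abs(a[:,0]-x)<25)&(abs(a[:,1]-y)<25); L.append('%5d'%a[m,2].max() if m.sum()>2 else '    .')
    print('%4d'%x,*L)
def fit(p,n):
    r=cv2.minAreaRect(p[:,:2].astype(np.float32)); print(n,r,len(p),np.median(p[:,2]))
def sel(p,x0,x1,y0,y1,z0,z1): return p[(p[:,0]>x0)&(p[:,0]<x1)&(p[:,1]>y0)&(p[:,1]<y1)&(p[:,2]>z0)&(p[:,2]<z1)]
for p in (w,s):
    fit(sel(p,430,690,80,360,48,64),'lid'); t=sel(p,430,690,80,360,68,100)
    if len(t)>3: fit(t,'tab')
fit(sel(w,350,500,-20,130,30,48),'brick')
b=sel(w,250,520,-330,-150,-5,250)
print('bench z',np.median(sel(w,350,500,130,200,-20,20)[:,2]))
for x in range(260,480,15):
    q=b[abs(b[:,0]-x)<7.5]
    if len(q): print(x,len(q),np.round([q[:,1].min(),q[:,1].max()]),np.round(np.percentile(q[:,2],[5,50,95])))
```

```text
max z map, rows x, cols y from 400 to -550 (mm)
x\y    400   350   300   250   200   150   100    50     0   -50  -100  -150  -200  -250  -300  -350  -400  -450  -500  -550
 850    26    41    44    42    44    41   745   739   725   702   761   755   724   720   714   736   738    56     9    29
 800    29    35    46    41    41   715   754    72   826   824   792   831   845   831   827   860   862    54    53    40
 750    36    37    63   118    62     9   812   825   829   847   869   883   869   850   888   899   920   944    53    37
 700    35    35    57   165    62   199   242   981   982   899   907   889   868   906   918   936   980  1017    57    34
 650    28    31    64    66    86    57   249   977   983   927   911   876   903   933   945   990   995  1032    60    29
 600    11    61    66    67    94    64   235   237   983  1087  1092  1091   945   939   994  1005   996  1024    39    33
 550     9    62    68    67    67    67    67    38   981   983   913  1091  1091   986  1010  1007    39    40    31    15
 500    14    64    66    66    66    68    11     9
[... 1229 characters left out ...]
 216.19509887695312), (8.673796653747559, 39.79430389404297), 76.24969482421875) 30 81.20597635915209
brick ((436.5970153808594, 40.515647888183594), (77.86373901367188, 164.31784057617188), 29.09266471862793) 595 37.93060575232221
bench z -0.16964202074211698
305 8 [-232. -223.] [167. 168. 172.]
320 97 [-289. -218.] [147. 169. 174.]
335 122 [-288. -156.] [100. 137. 170.]
350 165 [-287. -152.] [ -3.  62. 111.]
365 200 [-303. -152.] [-2. 36. 61.]
380 238 [-327. -152.] [-2. 36. 48.]
395 245 [-330. -152.] [-2. 40. 52.]
410 250 [-330. -151.] [-2. 45. 56.]
425 227 [-328. -151.] [-1. 45. 60.]
440 166 [-328. -151.] [-3. 12. 63.]
455 106 [-328. -150.] [-3.  6. 67.]
470 65 [-330. -150.] [-2.  7. 71.]
```

```bash
cat >> h.py <<'E'
def st():
    s=arm.read_state(); X=R.from_quat(s['ee_rot']).as_matrix()[:,0]
    return s, np.degrees(np.arctan2(X[1],X[0]))
def go(*goals):
    """print shift (mm) + twist (rad) from current pose to each (x,y,z,yawdeg)"""
    s,yaw=st(); Rt=R.from_euler('z',yaw,degrees=True).as_matrix()@np.diag([1,-1,-1])
    print('now',np.round(s['tcp_pos'],1),'yaw',round(yaw,1),'w',round(s['gripper_width'],1),'t',round(s['t'],1),'F',np.round(s['wrist_force'],1))
    p=np.array(s['tcp_pos'],float)
    for g in goals:
        d=Rt.T@(np.array(g[:3])-p); print(g,'->',np.round(d,1),'twist',round(-np.radians((g[3]-yaw+180)%360-180),3))
E
python3 - <<'E'
from h import *
go((420,-250,400,25.1))
c=arm.capture('wrist'); print(np.round(c['T_tool_cam'],3),c['fx'],c['cx'],c['cy'])
E
```

```text
now [ 244.3 -520.6  242.3] yaw 25.1 w 85.1 t 0.8 F [-1.   0.1 -0.6]
(420, -250, 400, 25.1) -> [ 274.  -170.3 -157.7] twist 0.001
[[   0.       0.963    0.269   68.874]
 [   1.       0.      -0.      -0.375]
 [  -0.       0.269   -0.963 -132.353]
 [   0.       0.       0.       1.   ]] 298.76788399927034 282.1208911847971 209.95565822162885
```

>>> {"method": "servo_tool", "body": {"targets": [{"travel": [0,0,-0.05],"grip": 0.085},{"travel": [0.04,-0.02,-0.08],"grip": 0.085},{"travel": [0.08,-0.05,-0.1],"grip": 0.085},{"travel": [0.12,-0.08,-0.12],"grip": 0.085},{"travel": [0.15,-0.1,-0.15],"grip": 0.085}]}}

```text
schema error: expected keys travel, twist, grip
```

>>> {"method": "servo_tool", "body": {"targets": [{"travel": [0.04,-0.02,0],"grip": 0.085},{"travel": [0.07,-0.04,0],"grip": 0.085},{"travel": [0.1,-0.06,0],"grip": 0.085},{"travel": [0.12,-0.08,-0.01],"grip": 0.085},{"travel": [0.12,-0.08,-0.01],"grip": 0.085}]}}

```text
schema error: expected keys travel, twist, grip
```

Run:
```python
from h import *
go((420,-250,400,25))
c=cap('wrist','w1.png'); w=cloud(c); np.save('w1.npy',w); print(c['o'])
```

```text
now [ 244.3 -520.6  242.3] yaw 25.1 w 85.5 t 0.8 F [-0.7 -0.2 -0.6]
(420, -250, 400, 25) -> [ 274.  -170.3 -157.7] twist 0.002
[ 306.47050627 -490.95257629  374.68113299]
```

View pics/w1.png

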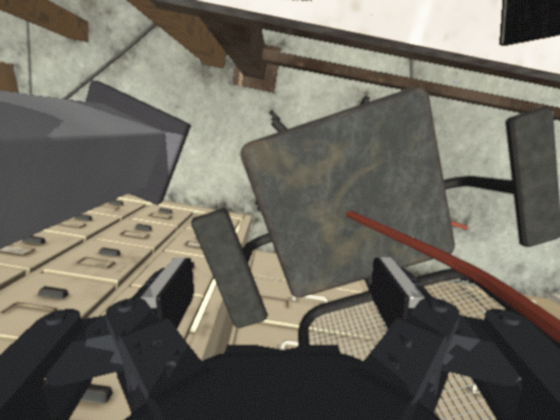

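The call was refused because every row needs all three keys. This view shows only the floor and chair beside the bench, with the fingers at (170,285) and (395,285). I'll repeat the move.

>>> {"method": "servo_tool", "body": {"targets": [{"travel": [0,0,-0.05],"twist": 0,"grip": 0.085},{"travel": [0.04,-0.02,-0.08],"twist": 0,"grip": 0.085},{"travel": [0.08,-0.05,-0.1],"twist": 0,"grip": 0.085},{"travel": [0.12,-0.07,-0.12],"twist": 0,"grip": 0.085},{"travel": [0.15,-0.09,-0.15],"twist": 0,"grip": 0.085}]}}

```text
t: 1.4
tcp_pos: [341.1, -375.4, 390.4]
ee_rot: [0.976, 0.218, -0.0, -0.001]
wrist_force: [0.5, -1.3, -0.2]
gripper_width: 85.1
gripper_force: 0.0
```

>>> {"method": "servo_tool", "body": {"targets": [{"travel": [0.04,-0.02,0],"twist": 0.14,"grip": 0.085},{"travel": [0.08,-0.04,0],"twist": 0.28,"grip": 0.085},{"travel": [0.12,-0.06,0],"twist": 0.4,"grip": 0.085},{"travel": [0.12,-0.08,-0.01],"twist": 0.44,"grip": 0.085},{"travel": [0.12,-0.08,-0.01],"twist": 0.44,"grip": 0.085}]}}

```text
t: 1.9
tcp_pos: [415.5, -251.6, 402.1]
ee_rot: [1.0, 0.001, 0.001, 0.001]
wrist_force: [0.8, 0.2, 0.7]
gripper_width: 85.0
gripper_force: 0.0
```

Run:
```python
from h import *
go((566,230,300,-13.5),(470,0,400,0))
c=cap('wrist','w2.png'); w=cloud(c); np.save('w2.npy',w); print(c['o'])
```

```text
now [ 415.5 -251.6  402.1] yaw 0.1 w 85.0 t 1.9 F [0.8 0.2 0.7]
(566, 230, 300, -13.5) -> [ 151.7 -481.2  102.1] twist 0.238
(470, 0, 400, 0) -> [  55.1 -251.5    2.1] twist 0.002
[ 483.91322162 -250.6172421   534.5055115 ]
```

View pics/w2.png

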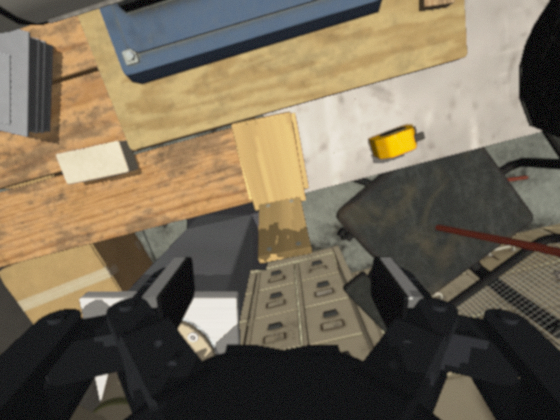

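The wrist view shows the bed at (272,160), its backboard at (283,230), one loose brick at (95,162) and the tape at (395,142). Next I'll fit the bed pose.

Run:
```python
from h import *
w=np.load('w2.npy')
r=w[125:190,250:290].reshape(-1,3); r=r[~np.isnan(r[:,0])]
A=np.c_[r[:,:2],np.ones(len(r))]; k=np.linalg.lstsq(A,r[:,2],rcond=None)[0]; res=r[:,2]-A@k
m=abs(res)<4; k=np.linalg.lstsq(A[m],r[m,2],rcond=None)[0]
n=np.array([-k[0],-k[1],1]);n/=np.linalg.norm(n); print('n',n,'slope',np.arctan(np.hypot(k[0],k[1])),'yaw of upslope',np.degrees(np.arctan2(k[1],k[0])),'res',res[m].std(),m.sum())
a=w.reshape(-1,3);a=a[~np.isnan(a[:,0])]
a=a[(abs(a[:,0]-400)<130)&(abs(a[:,1]+235)<110)]
d=a[:,2]-(a[:,:2]@k[:2]+k[2]); b=a[(abs(d)<6)&(a[:,2]>20)]
rc=cv2.minAreaRect(b[:,:2].astype(np.float32)); print(rc,cv2.boxPoints(rc),len(b))
bb=a[(d>15)&(a[:,2]>20)]; 
A=np.c_[bb[:,1:],np.ones(len(bb))]; q=np.linalg.lstsq(A,bb[:,0],rcond=None)[0]
for _ in range(5):
    res=bb[:,0]-A@q; m=abs(res)<5; q=np.linalg.lstsq(A[m],bb[m,0],rcond=None)[0]
print('bb x=',q,m.sum(),len(bb),bb[m].min(0),bb[m].max(0))
# foot intersect at y of several
for y in (-270,-235,-200):
    # x=q0 y+q1 z+q2 ; z=k0x+k1y+k2
    x=(q[0]*y+q[1]*(k[1]*y+k[2])+q[2])/(1-q[1]*k[0]); print(y,x,k[0]*x+k[1]*y+k[2])
# brick c
p=w.reshape(-1,3);p=p[~np.isnan(p[:,0])]; p=p[(abs(p[:,0]-428)<90)&(abs(p[:,1]-56)<90)&(p[:,2]>28)&(p[:,2]<48)]
print(cv2.minAreaRect(p[:,:2].astype(np.float32)),p[:,2].mean(),len(p))
```

```text
n [-0.2712841  -0.05623496  0.96085512] slope 0.28072394023271063 yaw of upslope 11.711080965913593 res 0.8522273236674509 2588
((426.45257568359375, -234.0281524658203), (147.0336151123047, 89.93583679199219), 11.739751815795898) [[ 345.32413 -204.9591 ]
 [ 363.62308 -293.01364]
 [ 507.58102 -263.0972 ]
 [ 489.28207 -175.04266]] 4858
bb x= [-4.55472222e-03  2.47897719e-01  3.11214783e+02] 36318 55772 [ 335.42002033 -325.7651845    98.14399062] [ 437.29954646 -176.87753851  495.64266757]
-270 317.8718905109244 21.893432901556537
-235 318.24648928538915 24.04760379999911
-200 318.62108805985395 26.20177469844171
((454.7666320800781, 56.061256408691406), (179.9987335205078, 125.57459259033203), 89.8412857055664) 35.61547775824647 3507
```

Run:
```python
from h import *
w=np.load('w2.npy'); a=w.reshape(-1,3);a=a[~np.isnan(a[:,0])]
yaw=np.radians(11.7); U=np.array([np.cos(yaw),np.sin(yaw)]); V=np.array([-U[1],U[0]])
for nm,a2 in (('w',a),('top',np.load('top.npy').reshape(-1,3)),):
    a2=a2[~np.isnan(a2[:,0])]
    l=np.c_[(a2[:,:2]-[426.5,-234])@U,(a2[:,:2]-[426.5,-234])@V,a2[:,2]]
    l=l[(abs(l[:,1])<36)&(l[:,2]<185)&(l[:,2]>20)&(l[:,0]>-160)&(l[:,0]<90)]
    m=l[:,0]>-40; k=np.polyfit(l[m,0],l[m,2],1); print(nm,'bed',k)
    d=l[:,2]-np.polyval(k,l[:,0]); f=l[(d>15)&(l[:,2]<155)]
    if len(f)>20:
        q=np.polyfit(f[:,2],f[:,0],1)
        for _ in range(5): mm=abs(f[:,0]-np.polyval(q,f[:,2]))<4; q=np.polyfit(f[mm,2],f[mm,0],1)
        x=(q[0]*k[1]+q[1])/(1-q[0]*k[0]); print('bb',q,mm.sum(),len(f),'foot s',x,'z',np.polyval(k,x),'world',np.array([426.5,-234])+U*x, 'y ext',np.percentile(f[mm,1],[0,100]))
    top=l[d>120]; print('top',top.min(0) if len(top) else 0, top.max(0) if len(top) else 0)
i=cv2.imread('pics/w2.png'); print(i[162,95])
# brick by colour/height mask
sub=w[120:205,30:150]; m=(sub[...,2]>30)&(sub[...,2]<46)
n,lab,stt,cen=cv2.connectedComponentsWithStats(m.astype(np.uint8)); j=1+np.argmax(stt[1:,4]); p=sub[lab==j]
r=cv2.minAreaRect(p[:,:2].astype(np.float32)); print('brick c',r,len(p),p[:,2].mean())
# anything else on the bench in x 330-520, y -150..330
```

```text
w bed [ 0.09462788 55.39001537]
bb [ -0.28876388 -52.39280552] 1701 1702 foot s -66.56845071593222 z 49.09078424766916 world [ 361.31465459 -247.49923608] y ext [-35.8999385   35.49452327]
top [-112.56953746  -35.72927782  165.56405306] [-99.06363412  35.06290358 172.34405327]
top bed [ 0.27419346 54.69081256]
bb [ -0.28946462 -54.06035724] 200 205 foot s -64.75208452413546 z 36.93621455076014 world [ 363.0932818  -247.13090009] y ext [-35.47112462  35.79071016]
top [-114.19302956  -33.81033219  148.16534847] [-96.07846362  35.89136528 176.40425273]
[194 222 234]
brick c ((427.1043701171875, 61.42057418823242), (52.325927734375, 111.06522369384766), 12.004329681396484) 2155 38.33653856533307
```

>>> {"method": "servo_tool", "body": {"targets": [{"travel": [0.01,-0.03,0],"twist": -0.146,"grip": 0.085},{"travel": [0.015,-0.06,0],"twist": -0.292,"grip": 0.085},{"travel": [0.02,-0.09,0],"twist": -0.438,"grip": 0.085},{"travel": [0.025,-0.12,0],"twist": -0.584,"grip": 0.085},{"travel": [0.025,-0.12,0],"twist": -0.73,"grip": 0.085}]}}

```text
t: 2.45
tcp_pos: [440.5, -132.6, 400.3]
ee_rot: [0.933, 0.36, 0.0, -0.0]
wrist_force: [0.0, -1.4, -0.2]
gripper_width: 85.0
gripper_force: 0.0
```

>>> {"method": "servo_tool", "body": {"targets": [{"travel": [0.02,-0.02,0],"twist": -0.146,"grip": 0.085},{"travel": [0.04,-0.04,0],"twist": -0.292,"grip": 0.085},{"travel": [0.06,-0.06,0],"twist": -0.438,"grip": 0.085},{"travel": [0.08,-0.08,0],"twist": -0.584,"grip": 0.085},{"travel": [0.095,-0.09,0],"twist": -0.73,"grip": 0.085}]}}

```text
t: 2.95
tcp_pos: [451.4, -3.3, 400.2]
ee_rot: [0.744, 0.669, 0.0, 0.0]
wrist_force: [-0.3, 0.4, -0.4]
gripper_width: 85.4
gripper_force: 0.0
```

>>> {"method": "servo_tool", "body": {"targets": [{"travel": [0.03,0,0],"twist": -0.146,"grip": 0.085},{"travel": [0.05,0,0],"twist": -0.292,"grip": 0.085},{"travel": [0.08,0,0],"twist": -0.438,"grip": 0.085},{"travel": [0.1,0,0],"twist": -0.584,"grip": 0.085},{"travel": [0.12,0.007,0],"twist": -0.73,"grip": 0.085}]}}

```text
t: 3.45
tcp_pos: [472.0, 114.7, 400.2]
ee_rot: [0.456, 0.89, -0.0, 0.0]
wrist_force: [-0.6, -0.5, -0.0]
gripper_width: 85.0
gripper_force: 0.0
```

>>> {"method": "servo_tool", "body": {"targets": [{"travel": [0.02,0.02,0.02],"twist": -0.146,"grip": 0.085},{"travel": [0.03,0.04,0.04],"twist": -0.292,"grip": 0.085},{"travel": [0.05,0.06,0.06],"twist": -0.438,"grip": 0.085},{"travel": [0.07,0.09,0.08],"twist": -0.584,"grip": 0.085},{"travel": [0.07,0.09,0.1],"twist": -0.71,"grip": 0.085}]}}

```text
t: 3.95
tcp_pos: [506.4, 225.9, 298.1]
ee_rot: [0.117, 0.993, 0.0, 0.0]
wrist_force: [0.7, -0.2, -0.0]
gripper_width: 84.8
gripper_force: 0.0
```

```bash
cat >> h.py <<'E'
def comp(w,z0,z1,x0,x1,y0,y1):
    m=(w[...,2]>z0)&(w[...,2]<z1)&(w[...,0]>x0)&(w[...,0]<x1)&(w[...,1]>y0)&(w[...,1]<y1)
    n,lab,s,_=cv2.connectedComponentsWithStats(m.astype(np.uint8)); out=[]
    for j in np.argsort(-s[1:,4])[:3]+1:
        if s[j,4]<30: continue
        p=w[lab==j]; r=cv2.minAreaRect(p[:,:2].astype(np.float32)); out.append((np.round(r[0],1),np.round(r[1],1),round(r[2],1),len(p),round(float(np.median(p[:,2])),1)))
    return out
E
python3 - <<'E'
from h import *
go((613,217,120,166.5))
c=cap('wrist','w3.png'); w=cloud(c); np.save('w3.npy',w)
print(comp(w,48,64,430,700,80,380)); print(comp(w,68,100,560,660,150,290))
print(arm.search_frame('wrist','lid_tab')[:2])
E
```

```text
now [506.4 225.9 298.1] yaw 166.5 w 84.8 t 4.0 F [ 0.7 -0.2 -0. ]
(613, 217, 120, 166.5) -> [-105.8   16.2  178.1] twist 0.001
[(array([565.8, 230.3]), array([210.1, 149.4]), 76.6, 16946, 57.5)]
[(array([611.4, 219.7]), array([ 7.6, 39.1]), 77.0, 198, 85.8)]
[{'point': [220.6, 297.6], 'confidence': 0.91}]
```

View pics/w3.png

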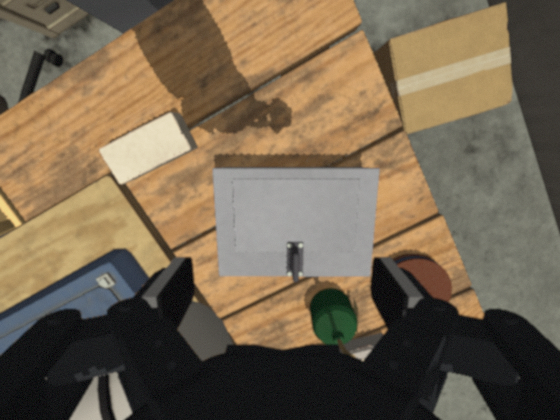

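The view shows the lid squared up at (295,222), the tab at (295,258) and the oil can beyond it at (333,315). The brick is at (147,147). Gripping the tab now.

>>> {"method": "servo_tool", "body": {"targets": [{"travel": [-0.04,0.007,0.03],"twist": 0,"grip": 0.04},{"travel": [-0.08,0.014,0.05],"twist": 0,"grip": 0.04},{"travel": [-0.104,0.0184,0.09],"twist": 0,"grip": 0.04},{"travel": [-0.104,0.0184,0.14],"twist": 0,"grip": 0.04},{"travel": [-0.104,0.0184,0.18],"twist": 0,"grip": 0.04}]}}

```text
t: 4.55
tcp_pos: [611.1, 214.7, 118.4]
ee_rot: [0.124, 0.992, -0.0, -0.0]
wrist_force: [0.0, -0.3, -0.2]
gripper_width: 39.8
gripper_force: 0.0
```

>>> {"method": "servo_tool", "body": {"targets": [{"travel": [0,0,0.01],"twist": 0,"grip": 0.04},{"travel": [0,0,0.025],"twist": 0,"grip": 0.04},{"travel": [0,0,0.035],"twist": 0,"grip": 0.04},{"travel": [0,0,0.045],"twist": 0,"grip": 0.04},{"travel": [0,0,0.045],"twist": 0,"grip": 0.04}]}}

```text
t: 5.05
tcp_pos: [609.8, 216.5, 75.3]
ee_rot: [0.122, 0.993, -0.0, -0.0]
wrist_force: [1.1, -0.1, -1.0]
gripper_width: 40.0
gripper_force: 0.0
```

>>> {"method": "servo_tool", "body": {"targets": [{"travel": [0,0,0],"twist": 0,"grip": 0.0},{"travel": [0,0,0],"twist": 0,"grip": 0.0},{"travel": [0,0,0],"twist": 0,"grip": 0.0},{"travel": [0,0,0],"twist": 0,"grip": 0.0},{"travel": [0,0,0],"twist": 0,"grip": 0.0}], "force": 40}}

```text
t: 5.55
tcp_pos: [610.6, 217.1, 76.6]
ee_rot: [0.121, 0.993, 0.0, 0.001]
wrist_force: [-0.1, -0.2, 5.9]
gripper_width: 7.4
gripper_force: 40.7
```

>>> {"method": "servo_tool", "body": {"targets": [{"travel": [0.002,0,-0.008],"twist": 0,"grip": 0.0},{"travel": [0.005,0,-0.016],"twist": 0,"grip": 0.0},{"travel": [0.009,0,-0.024],"twist": 0,"grip": 0.0},{"travel": [0.013,0,-0.032],"twist": 0,"grip": 0.0},{"travel": [0.018,0,-0.04],"twist": 0,"grip": 0.0}]}}

```text
t: 6.05
tcp_pos: [591.9, 221.2, 116.0]
ee_rot: [0.121, 0.993, -0.0, 0.0]
wrist_force: [-0.0, 0.6, -2.3]
gripper_width: 7.0
gripper_force: 39.5
```

>>> {"method": "servo_tool", "body": {"targets": [{"travel": [0.003,0,-0.005],"twist": 0,"grip": 0.0},{"travel": [0.006,0,-0.009],"twist": 0,"grip": 0.0},{"travel": [0.006,0,-0.009],"twist": 0,"grip": 0.0},{"travel": [0.006,0,-0.009],"twist": 0,"grip": 0.0},{"travel": [0.006,0,-0.009],"twist": 0,"grip": 0.0}]}}

```text
t: 6.55
tcp_pos: [586.4, 222.5, 123.9]
ee_rot: [0.121, 0.993, -0.0, -0.0]
wrist_force: [-0.9, 0.1, -2.7]
gripper_width: 7.2
gripper_force: 39.5
```

```bash
cat > lid.py <<'E'
from h import *
def lidplane(c, x0,x1,y0,y1,z0,z1):
    w=cloud(c); p=w.reshape(-1,3); p=p[~np.isnan(p[:,0])]
    p=p[(p[:,0]>x0)&(p[:,0]<x1)&(p[:,1]>y0)&(p[:,1]<y1)&(p[:,2]>z0)&(p[:,2]<z1)]
    rng=np.random.default_rng(0); best=None
    for _ in range(200):
        t=p[rng.choice(len(p),3,0)]; n=np.cross(t[1]-t[0],t[2]-t[0]); L=np.linalg.norm(n)
        if L<100: continue
        n/=L; m=abs((p-t[0])@n)<2.5
        if best is None or m.sum()>best.sum(): best=m
    q=p[best]; c0=q.mean(0); n=np.linalg.svd(q-c0,full_matrices=False)[2][2]; n*=np.sign(n[2])
    return n,q,len(p)
E
python3 - <<'E'
from lid import *
go((0,0,0,0)); c=cap('wrist','w4.png'); n,q,N=lidplane(c,440,680,100,360,40,140)
print(n,'tilt',np.degrees(np.arccos(n[2])),len(q),N,np.percentile(q,[1,99],axis=0).round(1))
E
```

```text
now [586.4 222.5 123.9] yaw 166.1 w 7.2 t 6.5 F [-0.9  0.1 -2.7]
(0, 0, 0, 0) -> [ 515.7 -357.   123.9] twist 2.899
[1.92316247e-03 4.28351491e-04 9.99998059e-01] tilt 0.11288931948140044 116182 120234 [[453.7 129.1 102.7]
 [623.8 343.5 106.7]]
```

View pics/w4.png

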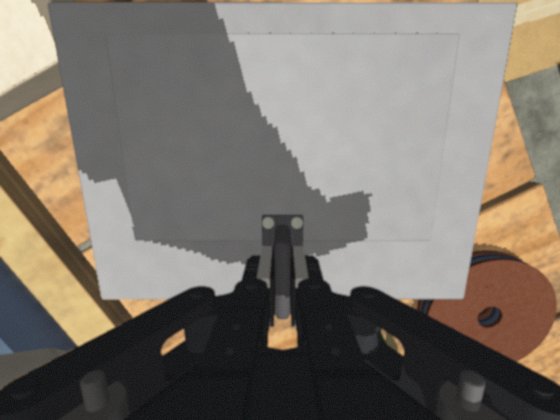

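The lid fills the view and comes up level: the pads' friction holds it flat at about 48 mm above its seat, with no tilt. I'll put it back and regrip only the fin's outer end at 20 N. Then I'll pull back so the frame catches on the near wall.

>>> {"method": "servo_tool", "body": {"targets": [{"travel": [-0.005,0,0.01],"twist": 0,"grip": 0.0},{"travel": [-0.012,0,0.02],"twist": 0,"grip": 0.0},{"travel": [-0.02,0,0.035],"twist": 0,"grip": 0.0},{"travel": [-0.024,0,0.045],"twist": 0,"grip": 0.0},{"travel": [-0.024,0,0.048],"twist": 0,"grip": 0.0}]}}

```text
t: 7.1
tcp_pos: [610.3, 216.3, 76.1]
ee_rot: [0.121, 0.993, -0.0, -0.0]
wrist_force: [-7.1, -3.0, 20.5]
gripper_width: 7.6
gripper_force: 43.3
```

>>> {"method": "servo_tool", "body": {"targets": [{"travel": [0,0,0],"twist": 0,"grip": 0.0},{"travel": [0,0,0],"twist": 0,"grip": 0.04},{"travel": [0,0,0],"twist": 0,"grip": 0.04},{"travel": [0,0,-0.03],"twist": 0,"grip": 0.04},{"travel": [0,0,-0.05],"twist": 0,"grip": 0.04}], "force": 20}}

```text
t: 7.6
tcp_pos: [609.7, 216.9, 126.7]
ee_rot: [0.121, 0.993, -0.0, -0.0]
wrist_force: [0.3, 1.2, 0.5]
gripper_width: 40.1
gripper_force: 0.0
```

Run:
```python
from h import *
go((612,219.5,86,166.5))
w=cloud(cap('wrist'))
print(comp(w,45,64,430,700,80,380)); print(comp(w,70,92,560,660,150,290))
```

```text
now [609.7 216.9 126.7] yaw 166.1 w 40.1 t 7.6 F [0.3 1.2 0.5]
(612, 219.5, 86, 166.5) -> [-1.6  3.1 40.7] twist -0.007
[(array([565. , 228.4]), array([210.6, 149.8]), 76.1, 69273, 57.5)]
[(array([611. , 217.2]), array([ 7.8, 39.3]), 76.2, 819, 85.9)]
```

>>> {"method": "servo_tool", "body": {"targets": [{"travel": [-0.02,0,0],"twist": 0,"grip": 0.04},{"travel": [-0.025,0,0.015],"twist": 0,"grip": 0.04},{"travel": [-0.025,0,0.03],"twist": 0,"grip": 0.04},{"travel": [-0.025,0,0.042],"twist": 0,"grip": 0.03},{"travel": [-0.025,0,0.042],"twist": 0,"grip": 0.02}]}}

```text
t: 8.15
tcp_pos: [631.5, 210.4, 80.5]
ee_rot: [0.121, 0.993, -0.001, -0.003]
wrist_force: [-1.0, -0.2, -0.1]
gripper_width: 20.4
gripper_force: 0.0
```

>>> {"method": "servo_tool", "body": {"targets": [{"travel": [0,0,0],"twist": 0,"grip": 0.0},{"travel": [0,0,0],"twist": 0,"grip": 0.0},{"travel": [0,0,0],"twist": 0,"grip": 0.0},{"travel": [0,0,0],"twist": 0,"grip": 0.0},{"travel": [0.005,0,0],"twist": 0,"grip": 0.0}], "force": 20}}

```text
t: 8.65
tcp_pos: [630.1, 211.9, 84.8]
ee_rot: [0.121, 0.993, 0.0, 0.001]
wrist_force: [1.2, -0.3, -1.9]
gripper_width: 7.3
gripper_force: 23.3
```

>>> {"method": "servo_tool", "body": {"targets": [{"travel": [0.003,0,-0.006],"twist": 0,"grip": 0.0},{"travel": [0.005,0,-0.012],"twist": 0,"grip": 0.0},{"travel": [0.007,0,-0.018],"twist": 0,"grip": 0.0},{"travel": [0.009,0,-0.024],"twist": 0,"grip": 0.0},{"travel": [0.012,0,-0.03],"twist": 0,"grip": 0.0}]}}

```text
t: 9.15
tcp_pos: [617.0, 214.8, 114.8]
ee_rot: [0.121, 0.993, -0.0, -0.0]
wrist_force: [2.0, 0.2, -2.0]
gripper_width: 7.1
gripper_force: 23.6
```

Run:
```python
from lid import *
go((0,0,0,0)); c=cap('wrist'); n,q,N=lidplane(c,440,680,100,360,40,140)
print(n,'tilt',np.degrees(np.arccos(n[2])),len(q),N,np.percentile(q,[1,99],axis=0).round(1))
```

```text
now [617.  214.8 114.8] yaw 166.1 w 7.1 t 9.2 F [ 2.   0.2 -2. ]
(0, 0, 0, 0) -> [ 547.3 -356.9  114.8] twist 2.899
[-0.23458893  0.05422606  0.97058105] tilt 13.932265527077341 92895 99354 [[474.6 123.5  54.7]
 [640.7 337.1  90.7]]
```

Tilt is 13.9° and the heel is still on the rim. Continuing along the arc to about 24°.

>>> {"method": "servo_tool", "body": {"targets": [{"travel": [0.003,0,-0.006],"twist": 0,"grip": 0.0},{"travel": [0.006,0,-0.012],"twist": 0,"grip": 0.0},{"travel": [0.009,0,-0.018],"twist": 0,"grip": 0.0},{"travel": [0.012,0,-0.023],"twist": 0,"grip": 0.0},{"travel": [0.012,0,-0.023],"twist": 0,"grip": 0.0}]}}

```text
t: 9.7
tcp_pos: [605.7, 218.0, 138.3]
ee_rot: [0.121, 0.993, 0.0, 0.0]
wrist_force: [-0.9, -1.1, -3.0]
gripper_width: 7.1
gripper_force: 23.7
```

>>> {"method": "servo_tool", "body": {"targets": [{"travel": [0,0,0],"twist": 0,"grip": 0.0},{"travel": [0,0,0],"twist": 0,"grip": 0.0},{"travel": [0,0,0],"twist": 0,"grip": 0.0}]}}

```text
t: 10.0
tcp_pos: [605.8, 217.7, 136.9]
ee_rot: [0.121, 0.993, -0.0, -0.0]
wrist_force: [-0.7, 0.5, -2.4]
gripper_width: 7.0
gripper_force: 23.7
```

Run:
```python
from lid import *
go((0,0,0,0)); c=cap('wrist'); n,q,N=lidplane(c,440,680,100,360,40,170)
print(n,'tilt',np.degrees(np.arccos(n[2])),len(q),N,np.percentile(q,[1,99],axis=0).round(1))
```

```text
now [605.8 217.7 136.9] yaw 166.1 w 7.0 t 10.0 F [-0.7  0.5 -2.4]
(0, 0, 0, 0) -> [ 535.6 -357.   136.9] twist 2.899
[-0.29548791  0.07427691  0.95245464] tilt 17.738939021536506 86491 95322 [[468.7 124.5  68.5]
 [632.2 338.9 113.8]]
```

>>> {"method": "servo_tool", "body": {"targets": [{"travel": [-0.005,0,0.003],"twist": 0,"grip": 0.0},{"travel": [-0.01,0,0.006],"twist": 0,"grip": 0.0},{"travel": [-0.014,0,0.009],"twist": 0,"grip": 0.0},{"travel": [-0.014,0,0.01],"twist": 0,"grip": 0.0},{"travel": [-0.014,0,0.01],"twist": 0,"grip": 0.0}]}}

```text
t: 10.55
tcp_pos: [619.4, 214.2, 126.7]
ee_rot: [0.121, 0.993, -0.0, -0.0]
wrist_force: [-1.1, 0.5, -2.0]
gripper_width: 7.1
gripper_force: 23.7
```

```bash
cat >> lid.py <<'E'
def heel():
    go((0,0,0,0)); c=cap('wrist'); n,q,N=lidplane(c,400,680,80,380,5,170)
    ax=np.array([np.cos(np.radians(-13.6)),np.sin(np.radians(-13.6)),0]); ax-=n*(ax@n); ax/=np.linalg.norm(ax); ay=np.cross(n,ax)
    u=(q@ax); v=q@ay; e=q[u<np.percentile(u,1)]; lo,hi=np.percentile(v,[.2,99.8])
    u0=np.percentile(u,.3); o=q.mean(0)
    hp=o+ax*(u0+3-o@ax)+ay*((lo+hi)/2-o@ay)-n*4
    print('tilt rad',np.arccos(n[2]),'heel',hp.round(1),'len',np.percentile(u,99.8)-u0,hi-lo,'dist to tub',np.hypot(*(hp[:2]-[565.8,230.3])))
E
python3 -c "
from lid import *
heel()"
```

```text
now [619.4 214.2 126.7] yaw 166.1 w 7.1 t 10.6 F [-1.1  0.5 -2. ]
(0, 0, 0, 0) -> [ 549.6 -357.   126.7] twist 2.899
tilt rad 0.3065650368388282 heel [498.3 244.6  56.5] len 148.73609482003468 208.19843945315765 dist to tub 69.0184574102449
```

>>> {"method": "servo_tool", "body": {"targets": [{"travel": [0,0,0.001],"twist": 0,"grip": 0.0},{"travel": [0,0,0.001],"twist": 0,"grip": 0.0},{"travel": [0,0,0.001],"twist": 0,"grip": 0.0},{"travel": [-0.002,0,0.007],"twist": 0,"grip": 0.0},{"travel": [-0.004,0,0.014],"twist": 0,"grip": 0.0}]}}

```text
t: 11.1
tcp_pos: [624.2, 213.6, 113.7]
ee_rot: [0.121, 0.993, 0.0, 0.001]
wrist_force: [1.4, -0.8, 0.4]
gripper_width: 6.9
gripper_force: 24.0
```

>>> {"method": "servo_tool", "body": {"targets": [{"travel": [-0.002,0,0.008],"twist": 0,"grip": 0.0},{"travel": [-0.003,0,0.014],"twist": 0,"grip": 0.0},{"travel": [-0.005,0,0.02],"twist": 0,"grip": 0.0},{"travel": [-0.006,0,0.026],"twist": 0,"grip": 0.0},{"travel": [-0.006,0,0.026],"twist": 0,"grip": 0.0}]}}

```text
t: 11.6
tcp_pos: [628.9, 211.8, 86.2]
ee_rot: [0.121, 0.993, -0.0, -0.001]
wrist_force: [1.2, -1.1, -0.5]
gripper_width: 7.5
gripper_force: 23.8
```

>>> {"method": "servo_tool", "body": {"targets": [{"travel": [0,0,0],"twist": 0,"grip": 0.04},{"travel": [0,0,0],"twist": 0,"grip": 0.04},{"travel": [0,0,0],"twist": 0,"grip": 0.04},{"travel": [0,0,-0.03],"twist": 0,"grip": 0.04},{"travel": [0,0,-0.05],"twist": 0,"grip": 0.04}]}}

```text
t: 12.1
tcp_pos: [629.0, 212.1, 138.4]
ee_rot: [0.121, 0.993, -0.0, -0.0]
wrist_force: [0.9, 1.0, 0.6]
gripper_width: 40.2
gripper_force: 0.0
```

Run:
```python
from lid import *
heel()
w=cloud(cap('wrist'))
print(comp(w,45,64,430,700,80,380)); print(comp(w,70,92,560,660,150,290))
```

```text
now [629.  212.1 138.4] yaw 166.1 w 40.2 t 12.1 F [0.9 1.  0.6]
(0, 0, 0, 0) -> [ 559.6 -357.   138.4] twist 2.899
tilt rad 0.0030381922755127054 heel [493.3 246.1  53.7] len 148.4422984978982 208.10832036967207 dist to tub 74.2243241279735
[(array([562.8, 229.4]), array([210.4, 149.8]), 76.1, 66355, 57.6)]
[(array([608.7, 217.9]), array([ 7.4, 39.3]), 76.1, 718, 86.1)]
```

Step one is met and the lid is seated again. I'll regrip the tab nearer the lid's centre, firmly, and carry it level.

>>> {"method": "servo_tool", "body": {"targets": [{"travel": [0.033,0.001,0],"twist": 0,"grip": 0.04},{"travel": [0.033,0.001,0.02],"twist": 0,"grip": 0.04},{"travel": [0.033,0.001,0.04],"twist": 0,"grip": 0.03},{"travel": [0.033,0.001,0.062],"twist": 0,"grip": 0.02},{"travel": [0.033,0.001,0.062],"twist": 0,"grip": 0.02}]}}

```text
t: 12.7
tcp_pos: [594.3, 220.3, 71.4]
ee_rot: [0.121, 0.993, -0.001, -0.003]
wrist_force: [-0.6, -1.2, 0.5]
gripper_width: 20.0
gripper_force: 0.0
```

>>> {"method": "servo_tool", "body": {"targets": [{"travel": [0,0,0],"twist": 0,"grip": 0.0},{"travel": [0,0,0],"twist": 0,"grip": 0.0},{"travel": [0,0,0],"twist": 0,"grip": 0.0},{"travel": [0,0,0],"twist": 0,"grip": 0.0},{"travel": [0,0,0],"twist": 0,"grip": 0.0}], "force": 70}}

```text
t: 13.2
tcp_pos: [597.7, 221.0, 75.8]
ee_rot: [0.121, 0.993, 0.0, 0.0]
wrist_force: [-0.6, -1.0, -3.3]
gripper_width: 6.4
gripper_force: 70.0
```

>>> {"method": "servo_tool", "body": {"targets": [{"travel": [0,0,-0.01],"twist": 0,"grip": 0.0},{"travel": [0,0,-0.02],"twist": 0,"grip": 0.0},{"travel": [0,0,-0.03],"twist": 0,"grip": 0.0},{"travel": [0,0,-0.04],"twist": 0,"grip": 0.0},{"travel": [0,0,-0.05],"twist": 0,"grip": 0.0}]}}

```text
t: 13.7
tcp_pos: [597.7, 221.0, 126.7]
ee_rot: [0.121, 0.993, 0.0, 0.0]
wrist_force: [-0.2, -0.7, -2.7]
gripper_width: 6.6
gripper_force: 69.9
```

Run:
```python
from lid import *
heel()
go((398,255,76,180))
```

```text
now [597.7 221.  126.7] yaw 166.1 w 6.6 t 13.7 F [-0.2 -0.7 -2.7]
(0, 0, 0, 0) -> [ 527.  -358.2  126.7] twist 2.899
tilt rad 0.006257522662647784 heel [495.  247.  105.1] len 146.31486131669703 208.27158397182487 dist to tub 72.77047362341575
now [598.5 221.2 128.6] yaw 166.1 w 6.2 t 13.8 F [ 0.4  0.1 -0.7]
(398, 255, 76, 180) -> [202.8 -15.4  52.6] twist -0.243
```

>>> {"method": "servo_tool", "body": {"targets": [{"travel": [0.03,-0.002,0],"twist": -0.03,"grip": 0.0},{"travel": [0.06,-0.004,0],"twist": -0.07,"grip": 0.0},{"travel": [0.09,-0.006,0],"twist": -0.11,"grip": 0.0},{"travel": [0.12,-0.008,0],"twist": -0.15,"grip": 0.0},{"travel": [0.15,-0.01,0],"twist": -0.19,"grip": 0.0}]}}

```text
t: 14.25
tcp_pos: [448.3, 247.4, 125.6]
ee_rot: [0.026, 1.0, 0.0, 0.0]
wrist_force: [-0.1, 0.5, -2.4]
gripper_width: 6.8
gripper_force: 70.0
```

Run:
```python
from lid import *
heel(); go((398,255,76,180))
```

```text
now [448.3 247.4 125.6] yaw 177.1 w 6.8 t 14.2 F [-0.1  0.5 -2.4]
(0, 0, 0, 0) -> [ 435.  -270.1  125.6] twist 3.09
tilt rad 0.012504826956991724 heel [385.  263.  105.2] len 122.52486444238662 213.93477003068753 dist to tub 183.73571032915254
now [442.4 247.5 125.1] yaw 177.3 w 6.4 t 14.3 F [-8.2 -1.5 -2.3]
(398, 255, 76, 180) -> [44.7  5.3 49.1] twist -0.048
```

>>> {"method": "servo_tool", "body": {"targets": [{"travel": [0.02,0.003,0.01],"twist": -0.02,"grip": 0.0},{"travel": [0.045,0.005,0.03],"twist": -0.05,"grip": 0.0},{"travel": [0.045,0.005,0.05],"twist": -0.05,"grip": 0.0},{"travel": [0.045,0.005,0.07],"twist": -0.05,"grip": 0.0},{"travel": [0.045,0.005,0.08],"twist": -0.05,"grip": 0.0}]}}

```text
t: 14.8
tcp_pos: [404.0, 254.4, 44.3]
ee_rot: [0.001, 1.0, -0.0, -0.001]
wrist_force: [-0.2, -0.4, -2.4]
gripper_width: 6.5
gripper_force: 69.9
```

>>> {"method": "servo_tool", "body": {"targets": [{"travel": [0,0,0.005],"twist": 0,"grip": 0.0},{"travel": [0,0,0.01],"twist": 0,"grip": 0.0},{"travel": [0,0,0.014],"twist": 0,"grip": 0.0},{"travel": [0,0,0.016],"twist": 0,"grip": 0.0},{"travel": [0,0,0.016],"twist": 0,"grip": 0.0}]}}

```text
t: 15.3
tcp_pos: [404.9, 254.6, 29.4]
ee_rot: [0.001, 1.0, -0.0, 0.0]
wrist_force: [-0.4, 0.7, -2.2]
gripper_width: 6.5
gripper_force: 69.9
```

>>> {"method": "servo_tool", "body": {"targets": [{"travel": [0,0,0.0015],"twist": 0,"grip": 0.0},{"travel": [0,0,0.0015],"twist": 0,"grip": 0.03},{"travel": [0,0,0.0015],"twist": 0,"grip": 0.04},{"travel": [0,0,0.0],"twist": 0,"grip": 0.04},{"travel": [0,0,-0.04],"twist": 0,"grip": 0.04}]}}

```text
t: 15.8
tcp_pos: [401.3, 253.1, 66.1]
ee_rot: [0.001, 1.0, -0.002, -0.004]
wrist_force: [0.1, 1.0, -0.1]
gripper_width: 40.1
gripper_force: 0.0
```

>>> {"method": "servo_tool", "body": {"targets": [{"travel": [-0.02,0,-0.05],"twist": 0.05,"grip": 0.06},{"travel": [-0.05,0,-0.09],"twist": 0.1,"grip": 0.07},{"travel": [-0.08,0.01,-0.13],"twist": 0.15,"grip": 0.07},{"travel": [-0.12,0.02,-0.17],"twist": 0.2,"grip": 0.07},{"travel": [-0.14,0.02,-0.2],"twist": 0.235,"grip": 0.07}]}}

```text
t: 16.3
tcp_pos: [546.0, 274.8, 271.0]
ee_rot: [0.119, 0.993, 0.0, 0.0]
wrist_force: [1.1, -0.1, 0.2]
gripper_width: 70.0
gripper_force: 0.0
```

Run:
```python
from h import *
go((545,235,250,166.4)); w=cloud(cap('wrist','w5.png')); np.save('w5.npy',w)
print('lid',comp(w,4,22,270,450,130,380)); print('tab',comp(w,28,55,360,450,220,290))
print('bricks',comp(w,36,47.5,480,660,120,340)); print('loose',comp(w,30,47,340,500,0,140)); print('rim',comp(w,47.5,60,440,700,80,380))
```

```text
now [546.  274.8 271. ] yaw 166.3 w 70.0 t 16.3 F [ 1.1 -0.1  0.2]
(545, 235, 250, 166.4) -> [ -8.5 -38.9  21. ] twist -0.002
lid [(array([374.7, 255.7]), array([210.4, 142. ]), 89.9, 18740, 11.5)]
tab [(array([418.7, 255.9]), array([39.8,  8.2]), 0.1, 289, 39.8)]
bricks [(array([555.7, 190.3]), array([ 52.4, 109.4]), 76.4, 3543, 42.7), (array([572.3, 270. ]), array([ 52.3, 108.7]), 76.0, 3520, 42.7), (array([613.9, 272. ]), array([ 98.1, 197.8]), 27.1, 569, 41.9)]
loose [(array([400.6,  62.8]), array([ 53. , 111.1]), 11.3, 4715, 38.7), (array([474.2,   4.8]), array([53.1, 14.4]), 6.5, 249, 30.9)]
rim [(array([565.1, 230.4]), array([198.3, 137.7]), 76.5, 1999, 52.3), (array([698.8, 253.9]), array([17.9,  2.3]), 89.7, 32, 50.5)]
```

View pics/w5.png

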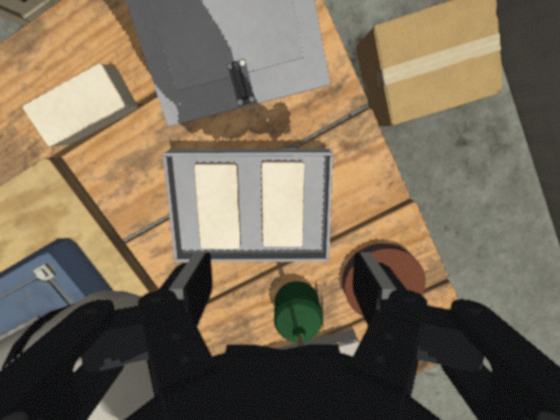

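The view shows the tub with two bricks at (217,206) and (283,204), and the lid flat on the bench at (235,55). The loose brick, already knocked aside, is at (78,105). That makes three bricks in total. Picking the first tub brick.

>>> {"method": "servo_tool", "body": {"targets": [{"travel": [-0.02,0.001,0.04],"twist": 0,"grip": 0.067},{"travel": [-0.027,0.0015,0.09],"twist": 0,"grip": 0.067},{"travel": [-0.027,0.0015,0.14],"twist": 0,"grip": 0.067},{"travel": [-0.027,0.0015,0.17],"twist": 0,"grip": 0.067},{"travel": [-0.027,0.0015,0.17],"twist": 0,"grip": 0.067}]}}

```text
t: 16.85
tcp_pos: [567.3, 267.9, 93.7]
ee_rot: [0.119, 0.993, -0.002, -0.005]
wrist_force: [-0.1, -0.2, 0.1]
gripper_width: 66.7
gripper_force: 0.0
```

Run:
```python
from h import *
go((573,269.5,23,166.4))
U=np.array([.979*np.cos(.281),.203*np.cos(.281),np.sin(.281)]);Z=np.array([-.979*np.sin(.281),-.203*np.sin(.281),np.cos(.281)])
w=np.load('w2.npy'); r=w[125:190,250:290].reshape(-1,3)
O=np.array([364.3,-246.9,37]); print('plane off',np.nanmedian((r-O)@Z))
for i in range(3):
    C=O+57*U+(19+38*i)*Z; print(i,'C',C.round(1),'TCP',(C+8*Z-[0,0,8]).round(1))
```

```text
now [567.3 267.9  93.7] yaw 166.4 w 66.7 t 16.9 F [-0.1 -0.2  0.1]
(573, 269.5, 23, 166.4) -> [-5.2  2.9 70.7] twist -0.001
plane off -0.6240692464007316
0 C [ 412.8 -236.9   71.1] TCP [ 410.6 -237.3   70.7]
1 C [ 402.4 -239.   107.6] TCP [ 400.3 -239.4  107.3]
2 C [ 392.1 -241.1  144.1] TCP [ 390.  -241.6  143.8]
```

>>> {"method": "servo_tool", "body": {"targets": [{"travel": [0,0,0.02],"twist": 0,"grip": 0.067},{"travel": [0,0,0.04],"twist": 0,"grip": 0.067},{"travel": [0,0,0.06],"twist": 0,"grip": 0.067},{"travel": [0,0,0.075],"twist": 0,"grip": 0.067},{"travel": [0,0,0.078],"twist": 0,"grip": 0.067}]}}

```text
t: 17.35
tcp_pos: [571.4, 269.4, 21.7]
ee_rot: [0.119, 0.993, -0.0, -0.0]
wrist_force: [0.2, 0.0, 0.4]
gripper_width: 67.1
gripper_force: 0.0
```

>>> {"method": "servo_tool", "body": {"targets": [{"travel": [0,0,0],"twist": 0,"grip": 0.067},{"travel": [0,0,0],"twist": 0,"grip": 0.03},{"travel": [0,0,0],"twist": 0,"grip": 0.03},{"travel": [0,0,0],"twist": 0,"grip": 0.03},{"travel": [0,0,0],"twist": 0,"grip": 0.03}], "force": 40}}

```text
t: 17.85
tcp_pos: [572.7, 269.7, 23.5]
ee_rot: [0.119, 0.993, 0.001, 0.002]
wrist_force: [-1.2, -1.2, 6.2]
gripper_width: 51.7
gripper_force: 44.5
```

>>> {"method": "servo_tool", "body": {"targets": [{"travel": [0,0,-0.03],"twist": 0,"grip": 0.03},{"travel": [0,0,-0.07],"twist": 0,"grip": 0.03},{"travel": [0,0,-0.12],"twist": 0,"grip": 0.03},{"travel": [0,0,-0.17],"twist": 0,"grip": 0.03},{"travel": [0.02,0,-0.2],"twist": 0,"grip": 0.03}]}}

```text
t: 18.35
tcp_pos: [554.7, 273.9, 225.8]
ee_rot: [0.12, 0.993, 0.001, 0.003]
wrist_force: [-0.4, 1.0, -2.5]
gripper_width: 51.6
gripper_force: 43.8
```

Run:
```python
from h import *
go((460,100,220,175),(430,-80,220,183),(412,-237,220,191.7))
```

```text
now [554.7 273.9 225.8] yaw 166.3 w 51.6 t 18.4 F [-0.4  1.  -2.5]
(460, 100, 220, 175) -> [  50.7 -191.5    5.8] twist -0.152
(430, -80, 220, 183) -> [  37.2 -373.4    5.8] twist -0.292
(412, -237, 220, 191.7) -> [  17.4 -530.2    5.8] twist -0.444
```

>>> {"method": "servo_tool", "body": {"targets": [{"travel": [0.02,-0.03,0],"twist": -0.03,"grip": 0.03},{"travel": [0.035,-0.07,0],"twist": -0.06,"grip": 0.03},{"travel": [0.045,-0.11,0],"twist": -0.09,"grip": 0.03},{"travel": [0.05,-0.15,0],"twist": -0.12,"grip": 0.03},{"travel": [0.051,-0.19,0],"twist": -0.15,"grip": 0.03}]}}

```text
t: 18.85
tcp_pos: [455.9, 100.5, 221.5]
ee_rot: [0.043, 0.999, -0.0, -0.0]
wrist_force: [1.1, -1.0, -2.3]
gripper_width: 51.7
gripper_force: 43.8
```

>>> {"method": "servo_tool", "body": {"targets": [{"travel": [0.003,-0.04,0],"twist": -0.03,"grip": 0.03},{"travel": [0.006,-0.08,0],"twist": -0.06,"grip": 0.03},{"travel": [0.009,-0.12,0],"twist": -0.09,"grip": 0.03},{"travel": [0.012,-0.16,0],"twist": -0.12,"grip": 0.03},{"travel": [0.014,-0.182,0],"twist": -0.14,"grip": 0.03}]}}

```text
t: 19.35
tcp_pos: [426.9, -81.0, 221.6]
ee_rot: [-0.025, 1.0, -0.0, 0.0]
wrist_force: [0.9, -0.8, -1.9]
gripper_width: 51.8
gripper_force: 43.8
```

>>> {"method": "servo_tool", "body": {"targets": [{"travel": [0.005,-0.035,0],"twist": -0.03,"grip": 0.03},{"travel": [0.01,-0.07,0],"twist": -0.06,"grip": 0.03},{"travel": [0.016,-0.11,0],"twist": -0.1,"grip": 0.03},{"travel": [0.022,-0.14,0],"twist": -0.13,"grip": 0.03},{"travel": [0.026,-0.156,0],"twist": -0.152,"grip": 0.03}]}}

```text
t: 19.85
tcp_pos: [409.4, -238.2, 221.4]
ee_rot: [-0.101, 0.995, -0.0, 0.0]
wrist_force: [-0.2, 0.5, -2.7]
gripper_width: 51.8
gripper_force: 43.8
```

>>> {"method": "servo_tool", "body": {"targets": [{"travel": [0,0,0],"twist": 0,"grip": 0.03},{"travel": [0,0,0],"twist": 0,"grip": 0.03}]}}

```text
t: 20.05
tcp_pos: [409.5, -235.6, 221.3]
ee_rot: [-0.101, 0.995, 0.0, -0.0]
wrist_force: [0.4, 0.3, -2.9]
gripper_width: 52.1
gripper_force: 43.8
```

Run:
```python
from h import *
go((410.6,-237.3,100,191.7),(410.6,-237.3,70.7,191.7))
cap('wrist','w6.png')
```

```text
now [ 409.5 -235.6  221.3] yaw -168.4 w 52.1 t 20.1 F [ 0.4  0.3 -2.9]
(410.6, -237.3, 100, 191.7) -> [ -0.7  -1.9 121.3] twist -0.001
(410.6, -237.3, 70.7, 191.7) -> [ -0.7  -1.9 150.6] twist -0.001
```

View pics/w6.png

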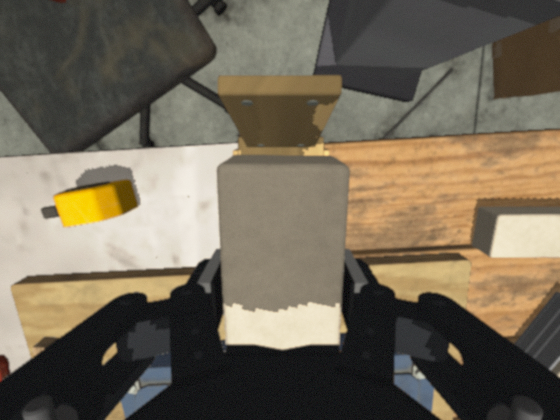

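The brick is square over the bed and lined up with the backboard at (280,110). Lowering it.

>>> {"method": "servo_tool", "body": {"targets": [{"travel": [-0.001,-0.002,0.03],"twist": 0,"grip": 0.03},{"travel": [-0.001,-0.002,0.06],"twist": 0,"grip": 0.03},{"travel": [-0.001,-0.002,0.09],"twist": 0,"grip": 0.03},{"travel": [-0.001,-0.002,0.115],"twist": 0,"grip": 0.03},{"travel": [-0.001,-0.002,0.13],"twist": 0,"grip": 0.03}]}}

```text
t: 20.6
tcp_pos: [410.4, -235.3, 89.5]
ee_rot: [-0.103, 0.995, 0.001, -0.001]
wrist_force: [-0.9, -0.1, -3.0]
gripper_width: 51.9
gripper_force: 43.7
```

>>> {"method": "servo_tool", "body": {"targets": [{"travel": [0,0,0.002],"twist": 0,"grip": 0.03},{"travel": [0,0,0.004],"twist": 0,"grip": 0.03},{"travel": [0,0,0.007],"twist": 0,"grip": 0.03},{"travel": [0,0,0.01],"twist": 0,"grip": 0.03},{"travel": [0,0,0.013],"twist": 0,"grip": 0.03}], "force": 20}}

```text
t: 21.1
tcp_pos: [410.5, -238.3, 80.1]
ee_rot: [-0.102, 0.995, -0.001, -0.001]
wrist_force: [-11.1, -0.7, 12.1]
gripper_width: 51.7
gripper_force: 46.2
```

>>> {"method": "servo_tool", "body": {"targets": [{"travel": [0,0,0.002],"twist": 0,"grip": 0.03},{"travel": [0,0,0.004],"twist": 0,"grip": 0.03},{"travel": [0,0,0.005],"twist": 0,"grip": 0.03},{"travel": [0,0,0.006],"twist": 0,"grip": 0.03},{"travel": [0,0,0.006],"twist": 0,"grip": 0.03}]}}

```text
t: 21.6
tcp_pos: [409.6, -238.7, 75.0]
ee_rot: [-0.101, 0.995, -0.002, -0.001]
wrist_force: [-14.6, -0.4, 19.8]
gripper_width: 51.8
gripper_force: 48.2
```

```bash
cat > bed.py <<'E'
from h import *
U=np.array([.979*np.cos(.281),.203*np.cos(.281),np.sin(.281)]);Z=np.array([-.979*np.sin(.281),-.203*np.sin(.281),np.cos(.281)]);V=np.cross(Z,U)
O=np.array([364.3,-246.9,36.4])
def bricks(z0,z1,name='wrist',save=None):
    """rect of points with bed z in (z0,z1), in bed coords"""
    w=(cloud(cap(name,save))-O)@np.c_[U,V,Z]
    m=(w[...,2]>z0)&(w[...,2]<z1)&(w[...,0]>-8)&(w[...,0]<150)&(abs(w[...,1])<55)
    n,lab,s,_=cv2.connectedComponentsWithStats(m.astype(np.uint8)); j=1+np.argmax(s[1:,4]); p=w[lab==j]
    r=cv2.minAreaRect(p[:,:2].astype(np.float32)); k=np.linalg.lstsq(np.c_[p[:,:2],np.ones(len(p))],p[:,2],rcond=None)[0]
    print('bed rect',np.round(r[0],1),np.round(r[1],1),round(r[2],1),len(p),'z med',np.median(p[:,2]).round(1),'slopes',k[:2].round(3),'pct',np.percentile(p,[1,99],axis=0).round(1).tolist())
E
python3 - <<'E'
from bed import *
go((410.6,-237.3,70.7,191.7)); bricks(25,60)
E
```

```text
now [ 409.6 -238.7   75. ] yaw -168.4 w 51.8 t 21.6 F [-14.6  -0.4  19.8]
(410.6, -237.3, 70.7, 191.7) -> [-1.2  1.1  4.3] twist -0.001
bed rect [42.9 -0.4] [79.2 87.3] 90.0 28360 z med 46.0 slopes [-0.065 -0.004] pct [[-0.3, -33.3, 28.5], [82.7, 34.7, 58.2]]
```

>>> {"method": "servo_tool", "body": {"targets": [{"travel": [0,0,-0.001],"twist": 0,"grip": 0.056},{"travel": [0,0,-0.003],"twist": 0,"grip": 0.06},{"travel": [0,0,-0.003],"twist": 0,"grip": 0.068},{"travel": [0,0,-0.003],"twist": 0,"grip": 0.068},{"travel": [0,0,-0.04],"twist": 0,"grip": 0.068}]}}

```text
t: 22.15
tcp_pos: [408.6, -235.3, 108.9]
ee_rot: [-0.102, 0.995, 0.003, -0.003]
wrist_force: [-0.4, -0.2, -1.0]
gripper_width: 68.3
gripper_force: 0.0
```

>>> {"method": "servo_tool", "body": {"targets": [{"travel": [0,0,-0.05],"twist": 0,"grip": 0.068},{"travel": [0,0,-0.1],"twist": 0,"grip": 0.068},{"travel": [-0.03,0,-0.12],"twist": 0,"grip": 0.068},{"travel": [-0.03,0,-0.12],"twist": 0,"grip": 0.068}]}}

```text
t: 22.55
tcp_pos: [444.8, -232.8, 236.3]
ee_rot: [-0.103, 0.995, -0.003, 0.004]
wrist_force: [0.3, -0.3, -0.7]
gripper_width: 67.9
gripper_force: 0.0
```

Run:
```python
from bed import *
bricks(30,50,save='w7.png'); go((430,-80,220,183))
w=cloud(cap('wrist')); print('loose',comp(w,30,47,330,500,-20,140))
```

```text
bed rect [54.4  0.7] [ 71.1 111.4] 89.6 6986 z med 38.4 slopes [-0.014  0.   ] pct [[-0.6, -26.1, 35.5], [108.9, 28.6, 48.1]]
now [ 442.6 -232.   233.8] yaw -168.2 w 67.9 t 22.6 F [-0.3  0.6 -0.1]
(430, -80, 220, 183) -> [-18.8 151.3  13.8] twist 0.154
loose [(array([403.3,  45.7]), array([52.1, 79.7]), 12.3, 3075, 38.5), (array([473.5,  -3.2]), array([52.9, 33.7]), 0.4, 713, 30.8)]
```

View pics/w7.png

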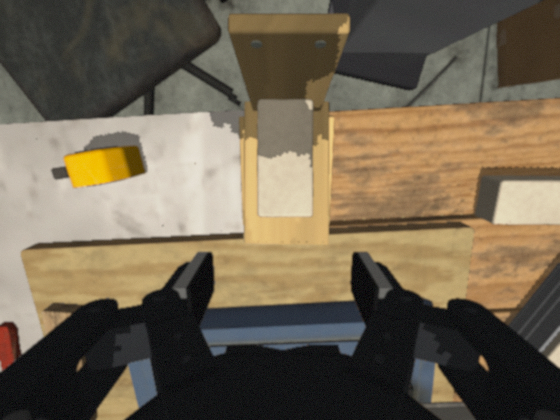

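The first brick lies flat, centred at (285,157) and against the backboard. Next is the loose brick.

>>> {"method": "servo_tool", "body": {"targets": [{"travel": [0,0.03,0],"twist": 0.146,"grip": 0.075},{"travel": [0,0.06,0],"twist": 0.292,"grip": 0.075},{"travel": [-0.005,0.09,0],"twist": 0.438,"grip": 0.075},{"travel": [-0.01,0.12,0],"twist": 0.584,"grip": 0.075},{"travel": [-0.01,0.14,0],"twist": 0.73,"grip": 0.075}]}}

```text
t: 23.15
tcp_pos: [420.0, -90.4, 230.3]
ee_rot: [0.262, 0.965, 0.0, -0.002]
wrist_force: [0.7, 0.1, 0.8]
gripper_width: 75.1
gripper_force: 0.0
```

>>> {"method": "servo_tool", "body": {"targets": [{"travel": [0.02,0.025,0],"twist": 0.146,"grip": 0.075},{"travel": [0.04,0.05,0],"twist": 0.292,"grip": 0.075},{"travel": [0.06,0.075,0],"twist": 0.438,"grip": 0.075},{"travel": [0.08,0.1,0],"twist": 0.584,"grip": 0.075},{"travel": [0.098,0.123,0],"twist": 0.73,"grip": 0.075}]}}

```text
t: 23.65
tcp_pos: [396.8, 64.1, 230.4]
ee_rot: [0.59, 0.808, -0.001, -0.002]
wrist_force: [-0.0, -1.0, -0.4]
gripper_width: 74.8
gripper_force: 0.0
```

>>> {"method": "servo_tool", "body": {"targets": [{"travel": [0,0,0.01],"twist": 0.11,"grip": 0.075},{"travel": [0,0,0.01],"twist": 0.11,"grip": 0.075},{"travel": [0,0,0.01],"twist": 0.11,"grip": 0.075}]}}

```text
t: 23.95
tcp_pos: [397.8, 62.8, 221.1]
ee_rot: [0.63, 0.777, -0.001, -0.001]
wrist_force: [0.5, -0.5, -0.4]
gripper_width: 75.0
gripper_force: 0.0
```

Run:
```python
from h import *
w=cloud(cap('wrist')); r=comp(w,33,44,330,500,-40,150); print('loose',r)
x,y=r[0][0]; go((x,y,60,101.5),(x,y,19,101.5))
```

```text
loose [(array([401. ,  62.6]), array([ 52.3, 109.7]), 11.5, 4742, 38.7), (array([488.4, 146.5]), array([ 2.3, 20.9]), 78.9, 40, 37.2)]
now [398.3  62.6 221.6] yaw 101.9 w 74.8 t 24.0 F [-0.   0.2 -0. ]
(np.float64(401.0), np.float64(62.6), 60, 101.5) -> [ -0.6   2.6 161.6] twist 0.006
(np.float64(401.0), np.float64(62.6), 19, 101.5) -> [ -0.6   2.6 202.6] twist 0.006
```

>>> {"method": "servo_tool", "body": {"targets": [{"travel": [-0.001,0.003,0.04],"twist": 0.006,"grip": 0.075},{"travel": [-0.001,0.003,0.08],"twist": 0.006,"grip": 0.075},{"travel": [-0.001,0.003,0.12],"twist": 0.006,"grip": 0.075},{"travel": [-0.001,0.003,0.145],"twist": 0.006,"grip": 0.075},{"travel": [-0.001,0.003,0.155],"twist": 0.006,"grip": 0.075}]}}

```text
t: 24.5
tcp_pos: [400.2, 62.0, 65.0]
ee_rot: [0.633, 0.774, -0.001, -0.002]
wrist_force: [0.5, -1.1, 0.4]
gripper_width: 74.9
gripper_force: 0.0
```

>>> {"method": "servo_tool", "body": {"targets": [{"travel": [0,0,0.015],"twist": 0,"grip": 0.075},{"travel": [0,0,0.03],"twist": 0,"grip": 0.075},{"travel": [0,0,0.042],"twist": 0,"grip": 0.075},{"travel": [0,0,0.047],"twist": 0,"grip": 0.075},{"travel": [0,0,0.047],"twist": 0,"grip": 0.075}]}}

```text
t: 25.0
tcp_pos: [402.4, 62.4, 20.4]
ee_rot: [0.633, 0.774, -0.0, -0.0]
wrist_force: [0.7, 0.0, -0.2]
gripper_width: 74.7
gripper_force: 0.0
```

>>> {"method": "servo_tool", "body": {"targets": [{"travel": [0,0,0],"twist": 0,"grip": 0.03},{"travel": [0,0,0],"twist": 0,"grip": 0.03},{"travel": [0,0,0],"twist": 0,"grip": 0.03},{"travel": [0,0,0],"twist": 0,"grip": 0.03},{"travel": [0,0,0],"twist": 0,"grip": 0.03}], "force": 40}}

```text
t: 25.5
tcp_pos: [402.4, 62.5, 21.2]
ee_rot: [0.633, 0.774, -0.0, 0.001]
wrist_force: [-2.0, -1.0, 6.2]
gripper_width: 51.7
gripper_force: 42.6
```

>>> {"method": "servo_tool", "body": {"targets": [{"travel": [0,0,-0.04],"twist": 0,"grip": 0.03},{"travel": [0,0,-0.09],"twist": 0,"grip": 0.03},{"travel": [0,0,-0.14],"twist": 0,"grip": 0.03},{"travel": [0,0,-0.19],"twist": 0,"grip": 0.03},{"travel": [0,0,-0.21],"twist": 0,"grip": 0.03}]}}

```text
t: 26.0
tcp_pos: [404.0, 62.8, 235.3]
ee_rot: [0.633, 0.774, 0.002, 0.003]
wrist_force: [0.6, 0.3, -3.3]
gripper_width: 51.8
gripper_force: 45.9
```

Run:
```python
from bed import *
C=O+57*U+57*Z; T=C+8*Z-[0,0,8]; print(T)
go((*T[:2],230,191.7))
```

```text
[ 400.26728868 -239.44202288  106.65765338]
now [404.   62.8 235.3] yaw 101.5 w 51.8 t 26.0 F [ 0.6  0.3 -3.3]
(np.float64(400.267288681427), np.float64(-239.44202287811066), 230, 191.7) -> [-295.4  -63.7    5.3] twist -1.575
```

>>> {"method": "servo_tool", "body": {"targets": [{"travel": [-0.03,-0.005,0],"twist": -0.146,"grip": 0.03},{"travel": [-0.06,-0.01,0],"twist": -0.292,"grip": 0.03},{"travel": [-0.09,-0.02,0],"twist": -0.438,"grip": 0.03},{"travel": [-0.12,-0.025,0],"twist": -0.584,"grip": 0.03},{"travel": [-0.14,-0.03,0],"twist": -0.73,"grip": 0.03}]}}

```text
t: 26.5
tcp_pos: [400.3, -82.0, 230.4]
ee_rot: [0.313, 0.95, -0.0, 0.0]
wrist_force: [0.2, -0.3, -2.5]
gripper_width: 52.0
gripper_force: 45.8
```

>>> {"method": "servo_tool", "body": {"targets": [{"travel": [-0.02,-0.025,0],"twist": -0.146,"grip": 0.03},{"travel": [-0.04,-0.05,0],"twist": -0.292,"grip": 0.03},{"travel": [-0.06,-0.075,0],"twist": -0.438,"grip": 0.03},{"travel": [-0.075,-0.1,0],"twist": -0.584,"grip": 0.03},{"travel": [-0.088,-0.1215,0],"twist": -0.73,"grip": 0.03}]}}

```text
t: 27.0
tcp_pos: [397.7, -231.8, 230.2]
ee_rot: [-0.046, 0.999, 0.0, -0.0]
wrist_force: [0.6, 0.2, -2.2]
gripper_width: 51.7
gripper_force: 45.8
```

>>> {"method": "servo_tool", "body": {"targets": [{"travel": [0.001,-0.009,0],"twist": -0.115,"grip": 0.03},{"travel": [0.001,-0.009,0],"twist": -0.115,"grip": 0.03},{"travel": [0.001,-0.009,0],"twist": -0.115,"grip": 0.03},{"travel": [0.001,-0.009,0],"twist": -0.115,"grip": 0.03}]}}

```text
t: 27.4
tcp_pos: [397.8, -238.6, 230.3]
ee_rot: [-0.1, 0.995, 0.0, -0.0]
wrist_force: [0.4, -1.0, -3.4]
gripper_width: 51.9
gripper_force: 45.8
```

Run:
```python
from bed import *
go((400.3,-239.4,127,191.7),(400.3,-239.4,108.5,191.7))
```

```text
now [ 397.8 -238.6  230.3] yaw -168.5 w 51.9 t 27.4 F [ 0.4 -1.  -3.4]
(400.3, -239.4, 127, 191.7) -> [ -2.3  -1.3 103.3] twist -0.003
(400.3, -239.4, 108.5, 191.7) -> [ -2.3  -1.3 121.8] twist -0.003
```

>>> {"method": "servo_tool", "body": {"targets": [{"travel": [-0.003,-0.001,0.03],"twist": 0,"grip": 0.03},{"travel": [-0.003,-0.001,0.055],"twist": 0,"grip": 0.03},{"travel": [-0.003,-0.001,0.08],"twist": 0,"grip": 0.03},{"travel": [-0.003,-0.001,0.095],"twist": 0,"grip": 0.03},{"travel": [-0.003,-0.001,0.102],"twist": 0,"grip": 0.03}]}}

```text
t: 27.9
tcp_pos: [400.3, -238.2, 126.9]
ee_rot: [-0.101, 0.995, 0.001, -0.001]
wrist_force: [-0.2, 0.5, -3.4]
gripper_width: 51.6
gripper_force: 45.6
```

>>> {"method": "servo_tool", "body": {"targets": [{"travel": [0,0,0.002],"twist": 0,"grip": 0.03},{"travel": [0,0,0.004],"twist": 0,"grip": 0.03},{"travel": [0,0,0.007],"twist": 0,"grip": 0.03},{"travel": [0,0,0.01],"twist": 0,"grip": 0.03},{"travel": [0,0,0.013],"twist": 0,"grip": 0.03}], "force": 20}}

```text
t: 28.4
tcp_pos: [400.5, -240.6, 117.3]
ee_rot: [-0.101, 0.995, -0.001, -0.0]
wrist_force: [-9.5, 0.3, 10.0]
gripper_width: 51.7
gripper_force: 48.3
```

>>> {"method": "servo_tool", "body": {"targets": [{"travel": [0,0,0.002],"twist": 0,"grip": 0.03},{"travel": [0,0,0.004],"twist": 0,"grip": 0.03},{"travel": [0,0,0.005],"twist": 0,"grip": 0.03},{"travel": [0,0,0.006],"twist": 0,"grip": 0.03},{"travel": [0,0,0.006],"twist": 0,"grip": 0.03}]}}

```text
t: 28.9
tcp_pos: [399.4, -240.7, 111.2]
ee_rot: [-0.1, 0.995, -0.001, -0.002]
wrist_force: [-11.4, -0.4, 9.9]
gripper_width: 51.8
gripper_force: 49.5
```

>>> {"method": "servo_tool", "body": {"targets": [{"travel": [0,0,0.001],"twist": 0,"grip": 0.056},{"travel": [0,0,-0.002],"twist": 0,"grip": 0.06},{"travel": [0,0,-0.002],"twist": 0,"grip": 0.068},{"travel": [0,0,-0.002],"twist": 0,"grip": 0.068},{"travel": [0,0,-0.04],"twist": 0,"grip": 0.068}]}}

```text
t: 29.4
tcp_pos: [398.6, -237.6, 145.8]
ee_rot: [-0.101, 0.995, 0.003, -0.003]
wrist_force: [0.4, 0.0, -0.5]
gripper_width: 68.0
gripper_force: 0.0
```

>>> {"method": "servo_tool", "body": {"targets": [{"travel": [0,0,-0.05],"twist": 0,"grip": 0.068},{"travel": [0,0,-0.1],"twist": 0,"grip": 0.068},{"travel": [-0.03,0,-0.12],"twist": 0,"grip": 0.068},{"travel": [-0.03,0,-0.12],"twist": 0,"grip": 0.068}]}}

```text
t: 29.8
tcp_pos: [434.3, -235.1, 273.2]
ee_rot: [-0.102, 0.995, -0.003, 0.003]
wrist_force: [-0.9, 0.5, -1.4]
gripper_width: 67.9
gripper_force: 0.0
```

Run:
```python
from bed import *
bricks(66,88); bricks(28,48); go((450,60,260,180),(556,190.5,200,166.4))
```

```text
bed rect [54.   1.5] [111.7  71.6] 0.2 6978 z med 76.8 slopes [-0.011  0.001] pct [[-0.6, -26.9, 72.8], [108.8, 29.3, 86.2]]
bed rect [-0.5 32.8] [1.1 7.5] 2.8 41 z med 40.1 slopes [ 4.791 -0.286] pct [[-1.1, 29.2, 29.5], [0.1, 36.4, 47.8]]
now [ 430.8 -233.7  269.2] yaw -168.4 w 68.0 t 29.9 F [-0.5 -0.3 -0.6]
(450, 60, 260, 180) -> [-78.1 283.8   9.2] twist 0.203
(556, 190.5, 200, 166.4) -> [-208.3  390.2   69.2] twist 0.441
```

>>> {"method": "servo_tool", "body": {"targets": [{"travel": [-0.008,0.04,0],"twist": 0.03,"grip": 0.067},{"travel": [-0.016,0.08,0],"twist": 0.06,"grip": 0.067},{"travel": [-0.024,0.12,0],"twist": 0.09,"grip": 0.067},{"travel": [-0.032,0.16,0],"twist": 0.12,"grip": 0.067},{"travel": [-0.041,0.2,0],"twist": 0.15,"grip": 0.067}]}}

```text
t: 30.4
tcp_pos: [428.5, -28.3, 267.5]
ee_rot: [-0.025, 1.0, 0.0, -0.002]
wrist_force: [0.5, 0.4, 0.5]
gripper_width: 66.8
gripper_force: 0.0
```

>>> {"method": "servo_tool", "body": {"targets": [{"travel": [-0.01,0.03,0],"twist": 0.04,"grip": 0.067},{"travel": [-0.02,0.06,0],"twist": 0.08,"grip": 0.067},{"travel": [-0.03,0.09,0],"twist": 0.12,"grip": 0.067},{"travel": [-0.04,0.12,0],"twist": 0.16,"grip": 0.067},{"travel": [-0.048,0.148,0],"twist": 0.2,"grip": 0.067}]}}

```text
t: 30.9
tcp_pos: [469.5, 121.5, 267.3]
ee_rot: [0.075, 0.997, -0.0, -0.002]
wrist_force: [0.2, -0.9, 0.3]
gripper_width: 66.8
gripper_force: 0.0
```

>>> {"method": "servo_tool", "body": {"targets": [{"travel": [-0.02,0.02,0],"twist": 0.03,"grip": 0.067},{"travel": [-0.05,0.05,0],"twist": 0.06,"grip": 0.067},{"travel": [-0.075,0.08,0.03],"twist": 0.09,"grip": 0.067},{"travel": [-0.075,0.082,0.07],"twist": 0.09,"grip": 0.067},{"travel": [-0.075,0.082,0.09],"twist": 0.09,"grip": 0.067}]}}

```text
t: 31.4
tcp_pos: [554.3, 190.5, 173.2]
ee_rot: [0.118, 0.993, -0.001, -0.004]
wrist_force: [-0.5, -0.9, 0.3]
gripper_width: 67.0
gripper_force: 0.0
```

Run:
```python
from bed import *
w=cloud(cap('wrist')); r=comp(w,36,47.5,500,620,140,300); print(r)
x,y=r[0][0]; go((x,y,60,166.4),(x,y,23,166.4))
print('lid',comp(w,6,22,270,460,130,380)); print('tab',comp(w,28,55,360,460,220,290))
```

```text
[(array([555.7, 190. ]), array([ 52.4, 109.1]), 76.3, 6534, 42.8), (array([615.5, 159.8]), array([40.8,  2.1]), 76.2, 221, 41.7), (array([516.7, 144.2]), array([ 0.6, 34.2]), 76.8, 102, 41.9)]
now [552.6 189.8 170.8] yaw 166.4 w 67.1 t 31.4 F [-1.7 -1.  -2.6]
(np.float64(555.7), np.float64(190.0), 60, 166.4) -> [ -3.    0.9 110.8] twist -0.0
(np.float64(555.7), np.float64(190.0), 23, 166.4) -> [ -3.    0.9 147.8] twist -0.0
lid [(array([405.8, 255.8]), array([210.1,  80.2]), 89.9, 15693, 11.0)]
tab [(array([419.6, 255.6]), array([ 8.3, 38.7]), 90.0, 638, 39.8)]
```

>>> {"method": "servo_tool", "body": {"targets": [{"travel": [-0.002,0.001,0.03],"twist": 0,"grip": 0.067},{"travel": [-0.002,0.001,0.06],"twist": 0,"grip": 0.067},{"travel": [-0.002,0.001,0.085],"twist": 0,"grip": 0.067},{"travel": [-0.002,0.001,0.1],"twist": 0,"grip": 0.067},{"travel": [-0.002,0.001,0.1],"twist": 0,"grip": 0.067}]}}

```text
t: 31.95
tcp_pos: [556.1, 190.0, 76.3]
ee_rot: [0.119, 0.993, -0.001, -0.003]
wrist_force: [-0.9, 0.0, 0.8]
gripper_width: 67.2
gripper_force: 0.0
```

>>> {"method": "servo_tool", "body": {"targets": [{"travel": [0,0,0.015],"twist": 0,"grip": 0.067},{"travel": [0,0,0.03],"twist": 0,"grip": 0.067},{"travel": [0,0,0.045],"twist": 0,"grip": 0.067},{"travel": [0,0,0.05],"twist": 0,"grip": 0.067},{"travel": [0,0,0.05],"twist": 0,"grip": 0.067}]}}

```text
t: 32.45
tcp_pos: [558.6, 190.8, 29.3]
ee_rot: [0.119, 0.993, -0.0, -0.001]
wrist_force: [-0.4, 0.4, -0.3]
gripper_width: 67.1
gripper_force: 0.0
```

>>> {"method": "servo_tool", "body": {"targets": [{"travel": [0,0,0],"twist": 0,"grip": 0.03},{"travel": [0,0,0],"twist": 0,"grip": 0.03},{"travel": [0,0,0],"twist": 0,"grip": 0.03},{"travel": [0,0,0],"twist": 0,"grip": 0.03},{"travel": [0,0,0],"twist": 0,"grip": 0.03}], "force": 40}}

```text
t: 32.95
tcp_pos: [559.9, 191.0, 30.7]
ee_rot: [0.119, 0.993, -0.0, 0.001]
wrist_force: [-1.2, -1.5, 6.2]
gripper_width: 51.9
gripper_force: 44.7
```

>>> {"method": "servo_tool", "body": {"targets": [{"travel": [0,0,-0.03],"twist": 0,"grip": 0.03},{"travel": [0,0,-0.07],"twist": 0,"grip": 0.03},{"travel": [0,0,-0.12],"twist": 0,"grip": 0.03},{"travel": [0,0,-0.17],"twist": 0,"grip": 0.03},{"travel": [0.02,0,-0.21],"twist": 0,"grip": 0.03}]}}

```text
t: 33.45
tcp_pos: [541.6, 195.7, 242.0]
ee_rot: [0.119, 0.993, 0.001, 0.002]
wrist_force: [1.2, 1.2, -3.5]
gripper_width: 51.8
gripper_force: 43.9
```

Run:
```python
from bed import *
go((460,80,250,175))
C=O+57*U+95*Z; T=C+8*Z-[0,0,8]; print(T)
```

```text
now [541.6 195.7 242. ] yaw 166.3 w 51.8 t 33.5 F [ 1.2  1.2 -3.5]
(460, 80, 250, 175) -> [  51.9 -131.8   -8. ] twist -0.152
[ 389.95055781 -241.58124287  143.16724027]
```

>>> {"method": "servo_tool", "body": {"targets": [{"travel": [0.015,-0.03,0],"twist": -0.03,"grip": 0.03},{"travel": [0.03,-0.06,0],"twist": -0.06,"grip": 0.03},{"travel": [0.04,-0.09,0],"twist": -0.09,"grip": 0.03},{"travel": [0.05,-0.12,0],"twist": -0.12,"grip": 0.03},{"travel": [0.052,-0.132,0],"twist": -0.15,"grip": 0.03}]}}

```text
t: 33.95
tcp_pos: [455.7, 78.6, 239.1]
ee_rot: [0.044, 0.999, -0.0, -0.001]
wrist_force: [0.8, 0.4, -3.8]
gripper_width: 51.5
gripper_force: 43.8
```

>>> {"method": "servo_tool", "body": {"targets": [{"travel": [0.003,-0.04,0],"twist": -0.03,"grip": 0.03},{"travel": [0.006,-0.08,0],"twist": -0.06,"grip": 0.03},{"travel": [0.01,-0.12,0],"twist": -0.09,"grip": 0.03},{"travel": [0.014,-0.16,0],"twist": -0.12,"grip": 0.03},{"travel": [0.018,-0.192,0],"twist": -0.14,"grip": 0.03}]}}

```text
t: 34.45
tcp_pos: [422.6, -111.4, 239.2]
ee_rot: [-0.026, 1.0, 0.0, 0.0]
wrist_force: [0.1, 0.7, -3.2]
gripper_width: 51.5
gripper_force: 43.9
```

>>> {"method": "servo_tool", "body": {"targets": [{"travel": [0.01,-0.035,0],"twist": -0.03,"grip": 0.03},{"travel": [0.02,-0.07,0],"twist": -0.06,"grip": 0.03},{"travel": [0.03,-0.1,0],"twist": -0.1,"grip": 0.03},{"travel": [0.04,-0.129,0],"twist": -0.152,"grip": 0.03},{"travel": [0.04,-0.129,0],"twist": -0.152,"grip": 0.03}]}}

```text
t: 34.95
tcp_pos: [389.4, -243.6, 239.0]
ee_rot: [-0.1, 0.995, -0.0, -0.0]
wrist_force: [-0.8, -0.2, -2.7]
gripper_width: 51.5
gripper_force: 44.1
```

>>> {"method": "servo_tool", "body": {"targets": [{"travel": [0,0,0],"twist": 0,"grip": 0.03},{"travel": [0,0,0],"twist": 0,"grip": 0.03}]}}

```text
t: 35.15
tcp_pos: [390.0, -239.8, 239.1]
ee_rot: [-0.102, 0.995, 0.001, -0.0]
wrist_force: [0.6, 0.1, -3.6]
gripper_width: 51.3
gripper_force: 44.1
```

Run:
```python
from bed import *
go((391.7,-241.2,170,191.7),(391.7,-241.2,151.5,191.7))
```

```text
now [ 390.  -239.8  239.1] yaw -168.3 w 51.3 t 35.1 F [ 0.6  0.1 -3.6]
(391.7, -241.2, 170, 191.7) -> [-1.4 -1.7 69.1] twist 0.0
(391.7, -241.2, 151.5, 191.7) -> [-1.4 -1.7 87.6] twist 0.0
```

>>> {"method": "servo_tool", "body": {"targets": [{"travel": [-0.002,-0.002,0.02],"twist": 0,"grip": 0.03},{"travel": [-0.002,-0.002,0.035],"twist": 0,"grip": 0.03},{"travel": [-0.002,-0.002,0.05],"twist": 0,"grip": 0.03},{"travel": [-0.002,-0.002,0.062],"twist": 0,"grip": 0.03},{"travel": [-0.002,-0.002,0.068],"twist": 0,"grip": 0.03}]}}

```text
t: 35.65
tcp_pos: [392.2, -241.0, 170.3]
ee_rot: [-0.103, 0.995, 0.001, -0.0]
wrist_force: [-0.3, 0.3, -2.7]
gripper_width: 51.8
gripper_force: 44.0
```

>>> {"method": "servo_tool", "body": {"targets": [{"travel": [0,0,0.002],"twist": 0,"grip": 0.03},{"travel": [0,0,0.004],"twist": 0,"grip": 0.03},{"travel": [0,0,0.007],"twist": 0,"grip": 0.03},{"travel": [0,0,0.01],"twist": 0,"grip": 0.03},{"travel": [0,0,0.013],"twist": 0,"grip": 0.03}], "force": 20}}

```text
t: 36.15
tcp_pos: [391.8, -243.0, 160.2]
ee_rot: [-0.102, 0.995, -0.001, -0.0]
wrist_force: [-9.9, 0.5, 10.5]
gripper_width: 52.1
gripper_force: 46.5
```

>>> {"method": "servo_tool", "body": {"targets": [{"travel": [0,0,0.002],"twist": 0,"grip": 0.03},{"travel": [0,0,0.004],"twist": 0,"grip": 0.03},{"travel": [0,0,0.005],"twist": 0,"grip": 0.03},{"travel": [0,0,0.006],"twist": 0,"grip": 0.03},{"travel": [0,0,0.006],"twist": 0,"grip": 0.03}]}}

```text
t: 36.65
tcp_pos: [391.2, -243.1, 153.9]
ee_rot: [-0.101, 0.995, -0.001, -0.001]
wrist_force: [-9.1, -1.1, 8.5]
gripper_width: 51.5
gripper_force: 47.3
```

>>> {"method": "servo_tool", "body": {"targets": [{"travel": [0,0,0.001],"twist": 0,"grip": 0.056},{"travel": [0,0,-0.002],"twist": 0,"grip": 0.06},{"travel": [0,0,-0.002],"twist": 0,"grip": 0.068},{"travel": [0,0,-0.002],"twist": 0,"grip": 0.068},{"travel": [0,0,-0.04],"twist": 0,"grip": 0.068}]}}

```text
t: 37.15
tcp_pos: [390.0, -240.1, 188.6]
ee_rot: [-0.102, 0.995, 0.003, -0.003]
wrist_force: [0.3, 0.0, 0.9]
gripper_width: 67.8
gripper_force: 0.0
```

>>> {"method": "servo_tool", "body": {"targets": [{"travel": [0,0,-0.05],"twist": 0,"grip": 0.068},{"travel": [0,0,-0.09],"twist": 0,"grip": 0.068},{"travel": [-0.03,0,-0.11],"twist": 0,"grip": 0.068},{"travel": [-0.03,0,-0.11],"twist": 0,"grip": 0.068}]}}

```text
t: 37.55
tcp_pos: [425.2, -237.2, 305.7]
ee_rot: [-0.103, 0.995, -0.002, 0.003]
wrist_force: [0.7, -0.3, -0.0]
gripper_width: 68.1
gripper_force: 0.0
```

Run:
```python
from bed import *
bricks(105,127,save='w8.png'); go((0,0,0,0))
```

```text
bed rect [53.9  1.5] [111.6  71.7] 0.2 7222 z med 115.2 slopes [-0.012 -0.   ] pct [[-0.5, -27.4, 111.3], [108.7, 29.4, 125.0]]
now [ 423.4 -236.6  303.6] yaw -168.2 w 67.8 t 37.6 F [-1.1  0.4 -0.4]
(0, 0, 0, 0) -> [366.1 318.2 303.6] twist -2.936
```

View pics/w8.png

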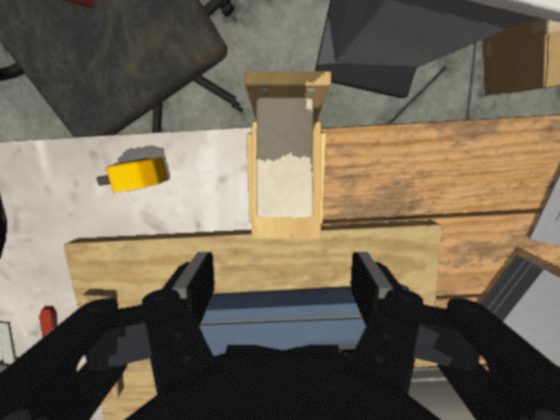

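All three bricks are stacked flat and centred at (285,155), against the backboard. The tape is still standing. Now I'll fetch the lid.

>>> {"method": "servo_tool", "body": {"targets": [{"travel": [-0.01,0.04,0],"twist": 0.02,"grip": 0.06},{"travel": [-0.02,0.08,0],"twist": 0.04,"grip": 0.05},{"travel": [-0.03,0.12,0],"twist": 0.06,"grip": 0.04},{"travel": [-0.04,0.16,0],"twist": 0.08,"grip": 0.04},{"travel": [-0.05,0.194,0],"twist": 0.1,"grip": 0.04}]}}

```text
t: 38.1
tcp_pos: [429.8, -34.3, 300.9]
ee_rot: [-0.052, 0.999, 0.0, -0.001]
wrist_force: [0.3, -0.4, -0.5]
gripper_width: 40.0
gripper_force: 0.0
```

>>> {"method": "servo_tool", "body": {"targets": [{"travel": [-0.002,0.04,0],"twist": 0.02,"grip": 0.04},{"travel": [-0.004,0.08,0],"twist": 0.04,"grip": 0.04},{"travel": [-0.006,0.12,0],"twist": 0.06,"grip": 0.04},{"travel": [-0.009,0.16,0],"twist": 0.08,"grip": 0.04},{"travel": [-0.011,0.2,0],"twist": 0.1,"grip": 0.04}]}}

```text
t: 38.6
tcp_pos: [420.2, 165.0, 300.8]
ee_rot: [-0.002, 1.0, -0.0, -0.001]
wrist_force: [0.5, -0.3, 0.1]
gripper_width: 39.9
gripper_force: 0.0
```

>>> {"method": "servo_tool", "body": {"targets": [{"travel": [0.005,0.03,0.02],"twist": 0,"grip": 0.04},{"travel": [0.01,0.06,0.05],"twist": 0,"grip": 0.04},{"travel": [0.016,0.093,0.08],"twist": 0,"grip": 0.04},{"travel": [0.016,0.093,0.1],"twist": 0,"grip": 0.04},{"travel": [0.016,0.093,0.1],"twist": 0,"grip": 0.04}]}}

```text
t: 39.1
tcp_pos: [401.7, 256.1, 198.0]
ee_rot: [-0.003, 1.0, -0.002, -0.004]
wrist_force: [0.2, -0.3, -0.4]
gripper_width: 40.2
gripper_force: 0.0
```

Run:
```python
from bed import *
w=cloud(cap('wrist')); print('lid',comp(w,6,22,270,460,130,380)); r=comp(w,28,55,360,460,220,290); print('tab',r)
x,y=r[0][0]; go((x-11,y,60,180),(x-11,y,29.5,180))
```

```text
lid [(array([370.4, 255.8]), array([150.3, 210.3]), 0.0, 27451, 11.5)]
tab [(array([418.4, 255.6]), array([40. ,  7.3]), 0.3, 307, 40.0)]
now [403.1 256.1 200.1] yaw -179.7 w 40.1 t 39.1 F [ 0.  -0.9  1. ]
(np.float64(407.4), np.float64(255.6), 60, 180) -> [ -4.3  -0.5 140.1] twist 0.005
(np.float64(407.4), np.float64(255.6), 29.5, 180) -> [ -4.3  -0.5 170.6] twist 0.005
```

>>> {"method": "servo_tool", "body": {"targets": [{"travel": [-0.003,0,0.04],"twist": 0,"grip": 0.04},{"travel": [-0.003,0,0.08],"twist": 0,"grip": 0.04},{"travel": [-0.003,0,0.11],"twist": 0,"grip": 0.04},{"travel": [-0.003,0,0.125],"twist": 0,"grip": 0.04},{"travel": [-0.003,0,0.125],"twist": 0,"grip": 0.04}]}}

```text
t: 39.65
tcp_pos: [407.2, 255.4, 76.1]
ee_rot: [-0.001, 1.0, -0.001, -0.002]
wrist_force: [-0.4, -0.9, 0.8]
gripper_width: 40.0
gripper_force: 0.0
```

>>> {"method": "servo_tool", "body": {"targets": [{"travel": [0,0,0.01],"twist": 0,"grip": 0.04},{"travel": [0,0,0.02],"twist": 0,"grip": 0.03},{"travel": [0,0,0.03],"twist": 0,"grip": 0.02},{"travel": [0,0,0.04],"twist": 0,"grip": 0.02},{"travel": [0,0,0.04],"twist": 0,"grip": 0.02}]}}

```text
t: 40.15
tcp_pos: [407.1, 256.4, 35.9]
ee_rot: [-0.002, 1.0, -0.001, -0.001]
wrist_force: [-0.9, -0.4, 1.4]
gripper_width: 20.1
gripper_force: 0.0
```

Run:
```python
from bed import *
go((407.4,255.6,29.5,180))
```

```text
now [407.1 256.4  35.9] yaw -179.8 w 20.1 t 40.1 F [-0.9 -0.4  1.4]
(407.4, 255.6, 29.5, 180) -> [-0.3 -0.8  6.4] twist 0.004
```

>>> {"method": "servo_tool", "body": {"targets": [{"travel": [0,-0.001,0.003],"twist": 0,"grip": 0.02},{"travel": [0,-0.001,0.005],"twist": 0,"grip": 0.02},{"travel": [0,-0.001,0.005],"twist": 0,"grip": 0.0},{"travel": [0,-0.001,0.005],"twist": 0,"grip": 0.0},{"travel": [0,-0.001,0.005],"twist": 0,"grip": 0.0}], "force": 70}}

```text
t: 40.65
tcp_pos: [408.3, 255.9, 32.5]
ee_rot: [-0.002, 1.0, -0.0, 0.0]
wrist_force: [-0.3, 0.0, 0.4]
gripper_width: 6.5
gripper_force: 69.7
```

>>> {"method": "servo_tool", "body": {"targets": [{"travel": [0,0,0],"twist": 0,"grip": 0.0},{"travel": [0,0,0],"twist": 0,"grip": 0.0}]}}

```text
t: 40.85
tcp_pos: [408.3, 255.9, 32.5]
ee_rot: [-0.002, 1.0, -0.0, 0.0]
wrist_force: [-0.3, -0.7, 1.3]
gripper_width: 6.4
gripper_force: 69.8
```

>>> {"method": "servo_tool", "body": {"targets": [{"travel": [0,0,-0.02],"twist": 0,"grip": 0.0},{"travel": [0,0,-0.04],"twist": 0,"grip": 0.0},{"travel": [0,0,-0.06],"twist": 0,"grip": 0.0},{"travel": [0,0,-0.08],"twist": 0,"grip": 0.0},{"travel": [0,0,-0.1],"twist": 0,"grip": 0.0}]}}

```text
t: 41.35
tcp_pos: [407.8, 255.8, 132.8]
ee_rot: [-0.002, 1.0, -0.0, -0.0]
wrist_force: [0.2, -0.9, -3.2]
gripper_width: 6.3
gripper_force: 69.4
```

Run:
```python
from lid import *
c=cap('wrist'); go((565.1+36*.972,230.4-36*.2345,130,166.45)); n,q,N=lidplane(c,200,600,80,420,60,160)
print('tilt',np.arccos(n[2]),n,q[:,2].mean(),cv2.minAreaRect(q[:,:2].astype(np.float32)))
```

```text
now [409.6 256.6 136. ] yaw -179.8 w 6.0 t 41.4 F [ 0.3  1.5 -0.1]
(600.092, 221.958, 130, 166.45) -> [-190.3  -35.4    6. ] twist 0.241
tilt 0.0005430330358186801 [-6.04645688e-05  5.39656265e-04  9.99999853e-01] 111.80665251620265 ((370.6476745605469, 256.58062744140625), (150.11013793945312, 210.74447631835938), 0.2866578996181488)
```

>>> {"method": "servo_tool", "body": {"targets": [{"travel": [-0.03,-0.005,0],"twist": 0.03,"grip": 0.0},{"travel": [-0.06,-0.01,0],"twist": 0.07,"grip": 0.0},{"travel": [-0.1,-0.018,0],"twist": 0.12,"grip": 0.0},{"travel": [-0.14,-0.026,0],"twist": 0.17,"grip": 0.0},{"travel": [-0.17,-0.031,0],"twist": 0.21,"grip": 0.0}]}}

```text
t: 41.9
tcp_pos: [580.5, 224.9, 131.1]
ee_rot: [0.104, 0.995, -0.0, 0.0]
wrist_force: [-0.0, 0.5, -2.3]
gripper_width: 6.2
gripper_force: 69.4
```

>>> {"method": "servo_tool", "body": {"targets": [{"travel": [-0.015,0,0],"twist": 0.03,"grip": 0.0},{"travel": [-0.023,0,0],"twist": 0.03,"grip": 0.0},{"travel": [-0.023,0,0],"twist": 0.03,"grip": 0.0},{"travel": [-0.023,0,0],"twist": 0.03,"grip": 0.0},{"travel": [-0.023,0,0],"twist": 0.03,"grip": 0.0}]}}

```text
t: 42.4
tcp_pos: [599.6, 221.3, 132.2]
ee_rot: [0.117, 0.993, -0.0, -0.0]
wrist_force: [0.2, 0.1, -1.7]
gripper_width: 6.1
gripper_force: 69.4
```

Run:
```python
from lid import *
c=cap('wrist'); go((602,221.6,90,166.5),(602,221.6,78.5,166.5)); n,q,N=lidplane(c,400,700,80,420,80,140)
print('tilt',np.arccos(n[2]),n,q[:,2].mean(),cv2.minAreaRect(q[:,:2].astype(np.float32)))
```

```text
now [599.7 221.3 132.4] yaw 166.6 w 6.2 t 42.5 F [-0.4 -0.1 -2.2]
(602, 221.6, 90, 166.5) -> [-2.1  0.8 42.4] twist 0.001
(602, 221.6, 78.5, 166.5) -> [-2.1  0.8 53.9] twist 0.001
tilt 0.0008999870421298944 [-3.09478428e-04  8.45103283e-04  9.99999595e-01] 111.18566027956788 ((567.00537109375, 215.203125), (239.45523071289062, 164.72213745117188), 76.59199523925781)
```

>>> {"method": "servo_tool", "body": {"targets": [{"travel": [-0.002,0.001,0.01],"twist": 0,"grip": 0.0},{"travel": [-0.002,0.001,0.02],"twist": 0,"grip": 0.0},{"travel": [-0.002,0.001,0.03],"twist": 0,"grip": 0.0},{"travel": [-0.002,0.001,0.038],"twist": 0,"grip": 0.0},{"travel": [-0.002,0.001,0.042],"twist": 0,"grip": 0.0}]}}

```text
t: 42.95
tcp_pos: [602.1, 221.2, 88.6]
ee_rot: [0.118, 0.993, -0.0, -0.001]
wrist_force: [-1.3, -1.0, -2.6]
gripper_width: 6.1
gripper_force: 69.4
```

>>> {"method": "servo_tool", "body": {"targets": [{"travel": [0,0,0.003],"twist": 0,"grip": 0.0},{"travel": [0,0,0.006],"twist": 0,"grip": 0.0},{"travel": [0,0,0.009],"twist": 0,"grip": 0.0},{"travel": [0,0,0.011],"twist": 0,"grip": 0.0},{"travel": [0,0,0.011],"twist": 0,"grip": 0.0}]}}

```text
t: 43.45
tcp_pos: [602.9, 221.4, 79.1]
ee_rot: [0.118, 0.993, -0.0, -0.0]
wrist_force: [0.5, 0.5, -1.6]
gripper_width: 6.3
gripper_force: 69.5
```

No contact above the seat. Releasing and retracting.

>>> {"method": "servo_tool", "body": {"targets": [{"travel": [0,0,0.001],"twist": 0,"grip": 0.0},{"travel": [0,0,0.001],"twist": 0,"grip": 0.03},{"travel": [0,0,0.001],"twist": 0,"grip": 0.04},{"travel": [0,0,0.001],"twist": 0,"grip": 0.04},{"travel": [0,0,-0.03],"twist": 0,"grip": 0.04}]}}

```text
t: 43.95
tcp_pos: [600.1, 220.7, 105.5]
ee_rot: [0.118, 0.993, -0.001, -0.004]
wrist_force: [-1.1, -0.1, 0.7]
gripper_width: 40.1
gripper_force: 0.0
```

>>> {"method": "servo_tool", "body": {"targets": [{"travel": [0,0,-0.04],"twist": 0,"grip": 0.06},{"travel": [0.02,0,-0.08],"twist": 0,"grip": 0.06},{"travel": [0.06,0,-0.12],"twist": 0,"grip": 0.06},{"travel": [0.09,0,-0.16],"twist": 0,"grip": 0.06},{"travel": [0.09,0,-0.16],"twist": 0,"grip": 0.06}]}}

```text
t: 44.45
tcp_pos: [514.6, 243.9, 275.8]
ee_rot: [0.117, 0.993, 0.002, 0.004]
wrist_force: [0.3, 0.1, 0.0]
gripper_width: 59.9
gripper_force: 0.0
```

>>> {"method": "servo_tool", "body": {"targets": [{"travel": [0,0,0],"twist": 0,"grip": 0.06},{"travel": [0,0,0],"twist": 0,"grip": 0.06},{"travel": [0,0,0],"twist": 0,"grip": 0.06}]}}

```text
t: 44.75
tcp_pos: [515.6, 242.0, 267.3]
ee_rot: [0.118, 0.993, -0.001, -0.001]
wrist_force: [-1.0, -0.1, -0.2]
gripper_width: 60.3
gripper_force: 0.0
```

Run:
```python
from lid import *
c=cap('wrist','w9.png'); w=cloud(c); n,q,N=lidplane(c,430,700,100,360,48,64)
print('tilt',np.arccos(n[2]),comp(w,47,64,430,700,80,380),comp(w,68,100,560,660,150,290))
import bed
bed.bricks(105,127,'top')
w=cloud(cap('top','top9.png')); print('loose',comp(w,30,48,300,520,-140,140))
```

```text
tilt 0.0010497725320702785 [(array([566.8, 231.3]), array([210.1, 149.6]), 76.5, 18379, 57.5), (array([699. , 253.2]), array([16.9,  1.9]), 89.8, 36, 50.4)] [(array([612.6, 220. ]), array([ 7.2, 39.3]), 76.4, 251, 85.8)]
bed rect [52.   5.4] [112.6  68.9] 4.0 554 z med 114.6 slopes [-0.005 -0.004] pct [[-2.0, -27.5, 106.6], [102.5, 28.1, 122.8]]
loose [(array([483.9, -60.7]), array([ 72.3, 155.7]), 0.1, 425, 32.8)]
```

View pics/top9.png

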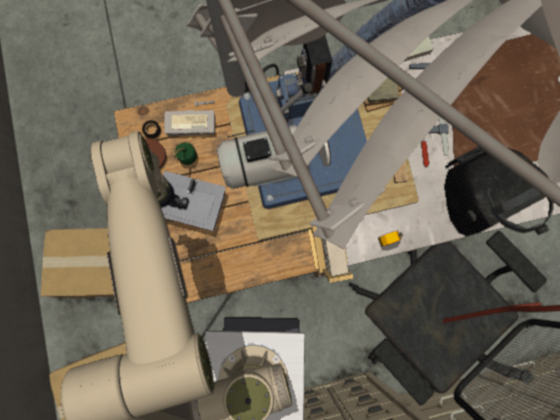

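The top view shows the lid seated at (195,200), the oil can upright at (186,153), the tape at (390,240) and the bench empty of loose bricks. The lid reads level, at its starting height. Handing in.

```bash
python3 -c "
from station import arm
print(arm.hand_in())"
```

```text
the job is handed in; nothing more can be done
None
```

The job is handed in (no verdict came back): the lid was tipped, laid flat on the bench and re-seated level, all three bricks found are stacked against the backboard, and the oil can and tape measure are still standing.

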